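Swap the jar at the back of the paint caddy

ROBOT

A 6-joint arm with a two-finger parallel gripper is mounted at the origin on the work surface. World frame = base frame: x ahead of the robot, y to its left, z up, the work surface at z = 0. Lengths are in m, angles in rad, forces in N, time in s.
With the tool pointing down it reaches from about 0.375 to 0.9 m from the base axis. Payload 3.1 kg.
Tool frame: the origin (TCP) lies on the centre line of the jaws, within the pads' length; the fingertips stand 14 mm ahead of it and the grasp point (between the pads) lies 5 mm behind it; z points along the fingers, y is the line along which they close (so a half turn about z gives the same grasp; the last joint's range is limited). The gripper opens to 87 mm and grips with 3 to 60 N. Pads are 19 mm wide; open, the fingers measure 117 mm over their backs; the gripper's body (75 mm by 190 mm) begins 51 mm behind the grasp point.
Start: joints at [1.008, 0.527, 1.433, -0, 1.181, -0.178], TCP at [0.234, 0.58, 0.237] pointing down, gripper open.
Joint ranges: [-3.08, 3.08], [-0.75, 2.2], [0.22, 2.44], [-1.43, 4.57], [0, 2.65], [-2.85, 2.85]. Speed limits (rad/s): [2.79, 2.79, 3.14, 3.14, 3.14, 3.14].

INTERFACE

Orientations are given as a unit quaternion [x, y, z, w].
In Python, from rig import robot gives the robot as it stands.
- The arm moves only by the tool move_arm, never from a script. Its argument "commands" is a list of rows, each an object with "hand": the finger opening in cm, from 0 to 8.7; "travel": the shift along the tool's x, y, z in cm, a list of three; "twist": the turn, a rotation vector about the tool's x, y, z in degrees, a list of three. In form: [{"hand": hand, "travel": [dx, dy, dz], "twist": [wx, wy, wz]}, ...]. A call has 1 to 5 rows; each row shifts and turns the commanded pose from where the row before left it, along the tool's axes as they then stand; what a row does not reach is not made up. A row lasts 1/12 s, in which the tool goes at most 41.7 mm and 7.16 degrees, less where a joint would pass 70% of its speed; a pose out of reach is approached as far as the arm can. A call is refused whole if a number of a shift passes 4.17 or a number of a turn 7.16, either way. A call with a gripper value outside its range is refused whole. The fingers move at their own pace and stop on an object; "force" is the grip in N (left out, the last holds). Time passes only in rows, so rows that do not move let the fingers close. It gives the time, the measured TCP pose, the force, the opening and the grip force at its end, in the units of the state.
- robot.get_obs(): the state, without advancing time (a new reading comes with each control period).
- robot.camera(name): name is "scene" or "side" or "wrist"; returns a dict with "frame" (384x512x3 uint8, red, green, blue), "fov_y" (degrees; the focal length in pixels is half the picture's height over the tangent of half this angle, whatever the lens; pixels are square), "cx", "cy" (the principal point, pixels), "extrinsics" (4x4, takes a point from camera to world coordinates); the wrist camera has in their place "T_tool_cam" (4x4, takes a point from camera to tool coordinates, whose origin is the TCP and whose axes are the flange's). Camera axes: x right, y down, z forward; pixel columns grow to the right and rows downward; lengths in m; the calibration is good to about 2 mm. The wrist camera is an equidistant fisheye: a pixel r from the principal point sees the ray r / f radians off the axis. A picture is of the moment at which its call begins: read the wrist's pose just before it. There is no depth.
- robot.hand_in(): hands the job in; it is judged then, once.
The state is a dict: "time": time; "q": joint angles; "joint_velocities": joint speeds; "joint_torque": joint torques, N m; "position": TCP position; "tool_rot": TCP orientation; "ft_force": force on the tool from outside, world axes, zero at the start; "moment": the same for the moment, N m; "grip_width": finger opening in m; "grip_force": force on a finger pad.
Only numpy, scipy, OpenCV 4.12 (cv2) and the standard library are available. Lean on these libraries where they do the work, as an engineer would, in place of code of your own. Each camera call takes 0.05 s, during which the arm holds its last target. There are 200 camera calls.

TASK

Fetch the orange paint jar from behind the two tall bottles in the wooden caddy: first stand both bottles in the blue side tray, then put the orange jar in the middle of the cork coaster and after that put the green jar in the orange jar's old place at the back of the caddy. Finally put the red and the blue bottle back, each in the very place it came from. Everything stays upright, and the brush pot and the tape roll must be left where they are.

Things in the scene. Friction and masses are not known exactly. Their poses are not given: they have to be found in the camera images.
- bottle_red: Red squeeze bottle of paint: red cylinder with a white paper label, 50 mm diameter, straight up to 118 mm, then a white cap (42 mm diameter) with a red dot, 141 mm tall in all; about 240 g. At the start it stands in one of the two front places of the caddy (left or right varies). Origin: centre of the underside, z up
- bottle_blue: Blue squeeze bottle of paint: blue cylinder with a white paper label, 50 mm diameter, straight up to 118 mm, then a white cap (42 mm diameter) with a blue dot, 141 mm tall in all; about 240 g. At the start it stands in one of the two front places of the caddy (left or right varies). Origin: centre of the underside, z up
- jar_amber: The orange jar of paint: low orange cylinder, 46 mm diameter, 61 mm tall, with a black lid band and orange dot on the lid, about 130 g. At the start it stands in the back place of the caddy, about 16 mm from each bottle, so that there is no room for the gripper until both bottles are gone. Origin: centre of the underside, z up
- jar_green: The green jar of paint: low green cylinder, 46 mm diameter, 61 mm tall, with a black lid band and green dot on the lid, about 130 g. At the start it stands on the plywood painting board, 130 mm from the centre of the coaster. Origin: centre of the underside, z up
- caddy: Fixed low open box of light wood, 160 mm (its x) by 190 mm (its y), walls 5 mm thick and 30 mm high, floor 5 mm thick. White 62 mm discs on the floor mark its places: front left (-34, +38), front right (-34, -38), back (+18, 0) mm in its frame; each bottle starts within 4 mm of a front disc's centre. Origin: centre of the underside; x points to its back (away from the robot), z up
- back_place (a point): Centre of the back place of the caddy, on its floor (5 mm above the table); it is fixed to the caddy and has the caddy's axes
- side_tray: Fixed shallow blue tray, empty, 150 mm (its x) by 230 mm (its y) outside, walls 4 mm thick and 18 mm high, floor 4 mm thick; room for both bottles side by side along its y. It lies left or right of the caddy. Origin: centre of the underside, z up
- coaster: Fixed round cork coaster, 84 mm diameter, 5 mm thick, on the plywood painting board (180 by 250 mm, 6 mm thick, with paint blobs, fixed), so that its top is 11 mm above the table. Origin: centre of its underside, z up
- brush_pot: Bystander: black pot of 66 mm diameter and 85 mm height with brushes up to 170 mm high, loose, on the table just beyond the far edge of the painting board (135 mm beyond the middle of the board). Origin: centre of the underside
- tape_roll: Bystander: roll of masking tape lying flat, 96 mm outer diameter, 24 mm high, loose, on the table between the caddy and the robot. Origin: centre of the underside
Not all that is in view belongs to the job. Of the things shaped like the jar_amber, the orange one is meant.

How it is judged:
By the outcome, as a careful person would: the job done as asked, in the order asked, and still so for the second after the job is handed in, with the robot touching nothing.
It also fails if it takes over 122 s, if anything falls off the work surface, if the arm or the gripper's body presses on something with over 40 N, if the wrist force passes 120 N, or if a joint passes its speed limit or range.

## Working session

There is one attempt and no reset: what is moved stays moved. The work goes in short steps, Python scripts to look and compute and a tool call to move; the robot and the scene stay as the last step left them, time stands still between calls to the robot, and variables do not carry over. Pictures are saved under pics/ and viewed, at most 14 in all, crops included, and the job is handed in when it is done.

Besides the shell and the picture viewer there is one more tool, called after "Emit:" as name(argument=value, ...) on one line, values as JSON. move_arm: Moves the arm, as the interface text tells. Its arguments: {"type":"object","properties":{"commands":{"type":"array"},"force":{"type":"number"}},"required":["commands"]}

```bash
mkdir -p pics; ls
cat > look.py <<'E'
import numpy as np, cv2, json
from rig import robot
def snap(name, tag):
    o=robot.get_obs(); c=robot.camera(name)
    cv2.imwrite(f'pics/{tag}.png', c['frame'][:,:,::-1])
    d={k:np.array(v).tolist() for k,v in c.items() if k!='frame'}
    d['pos']=np.array(o['position']).tolist(); d['rot']=np.array(o['tool_rot']).tolist()
    json.dump(d,open(f'pics/{tag}.json','w')); return o
E
python3 - <<'E'
from look import *
o=snap('scene','s0'); snap('side','d0'); snap('wrist','w0')
print(o)
for t in 's0','d0','w0': print(open(f'pics/{t}.json').read())
E
```

```text
pics
{'time': 0.0, 'q': array([ 1.00849733e+00,  5.28457024e-01,  1.43390713e+00, -2.13745371e-05,
        1.18138651e+00, -1.78487517e-01]), 'joint_velocities': array([-7.63965099e-04, -1.00611285e-03,  2.37512171e-04,  2.32754243e-05,
       -1.09183446e-03,  1.10063833e-03]), 'joint_torque': array([ 3.97762669e-04, -4.40035415e+01, -1.76593602e+01,  6.34257286e-02,
        5.80510427e-02, -1.64166040e-04]), 'position': array([0.23362514, 0.57893381, 0.23557568]), 'tool_rot': array([ 1.90725891e-01,  9.81642741e-01, -1.00940935e-03, -3.81367726e-04]), 'ft_force': array([ 0.237542  ,  0.12525872, -0.16445395]), 'moment': array([ 0.01723952,  0.02156784, -0.03173452]), 'grip_force': 0.0, 'grip_width': 0.08701656645016674}
{"fov_y": 54.276409769446545, "cx": 251.47207482999806, "cy": 187.8728042064518, "extrinsics": [[-0.03618907041379563, 0.747412065459249, -0.663374370614757, 1.1675259328380285], [0.9993036444528942, 0.021028631369016563, -0.030822440622212, 0.005892006244870825], [-0.009087208908631366, -0.6640278616659738, -0.7476526075428117, 0.737164180984336], [0.0, 0.0, 0.0, 1
[... 575 characters left out ...]
.5789401181994687, 0.2356011682141397], "rot": [0.19070986620006158, 0.9816458743631651, -0.0009931061200014668, -0.00037151038483489163]}
{"fov_y": 65.70646984690485, "cx": 252.88462543287955, "cy": 199.61100278196005, "T_tool_cam": [[-0.00022325210197935395, -0.963195422499172, -0.2688020242392843, 0.0736991608823257], [0.9999999215273394, -0.0003030054827712638, 0.00025521165523722367, -0.0005665886702409528], [-0.00032726718521746686, -0.26880194616913633, 0.9631954145612771, -0.14762689820145877], [0.0, 0.0, 0.0, 1.0]], "pos": [0.23366341382136357, 0.5789826269805473, 0.23567759389858955], "rot": [0.19072828185248888, 0.9816423782547645, -0.0009163660290682931, -0.00035212104194555163]}
```

View pics/s0.png

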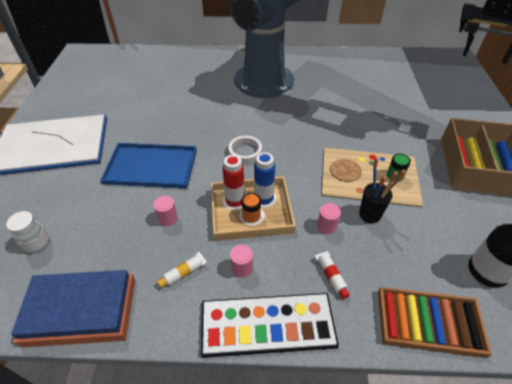

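View pics/d0.png

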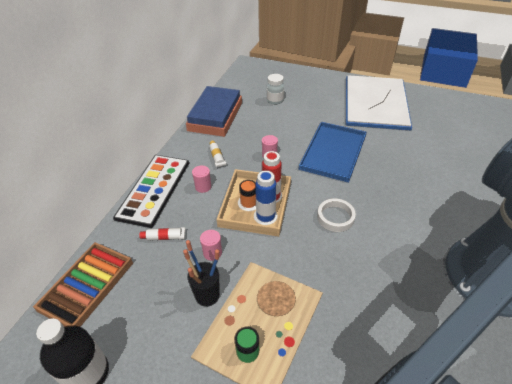

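The scene view shows the caddy at about (252,207), the tray at (150,165), the coaster at (346,170), the green jar at (400,163) and the pot at (375,203). The red bottle cap is at (233,162), the blue at (264,160) and the orange lid at (251,201). In the side view, caddy (256,200), tray (334,151), coaster (276,298), green jar (247,340). Next I'll enlarge these to pick exact pixels.

Run:
```python
import cv2
a=cv2.imread('pics/s0.png')[130:245,195:435]; cv2.imwrite('pics/s0c.png',cv2.resize(a,None,fx=3.3,fy=3.3,interpolation=cv2.INTER_CUBIC))
a=cv2.imread('pics/d0.png')[145:375,185:335]; cv2.imwrite('pics/d0c.png',cv2.resize(a,None,fx=2.6,fy=2.6,interpolation=cv2.INTER_CUBIC))
```

```text
(no output)
```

View pics/s0c.png

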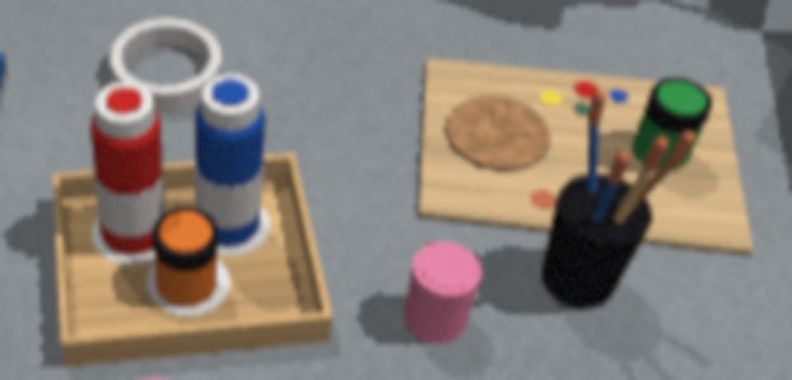

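View pics/d0c.png

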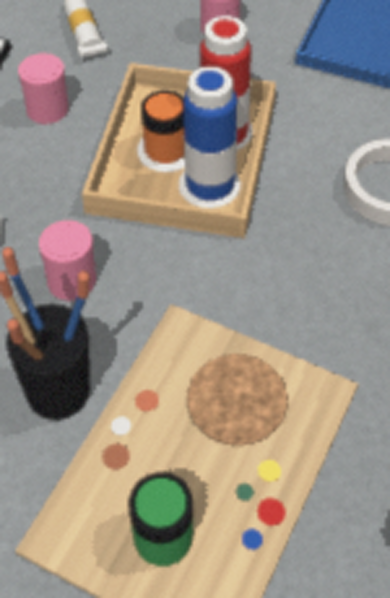

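```bash
cat > geo.py <<'E'
import numpy as np, json
from scipy.spatial.transform import Rotation as R
def ray(tag,u,v):
    d=json.load(open(f'pics/{tag}.json')); f=192/np.tan(np.radians(d['fov_y']/2))
    x,y=u-d['cx'],v-d['cy']
    if 'extrinsics' in d: T=np.array(d['extrinsics']); r=np.array([x/f,y/f,1])
    else:
        W=np.eye(4); W[:3,:3]=R.from_quat(d['rot']).as_matrix(); W[:3,3]=d['pos']
        T=W@np.array(d['T_tool_cam']); h=np.hypot(x,y); t=h/f
        r=np.array([np.sin(t)*x/h,np.sin(t)*y/h,np.cos(t)])
    r=T[:3,:3]@r; return T[:3,3], r/np.linalg.norm(r)
def tri(*obs):
    A=np.zeros((3,3));b=np.zeros(3)
    for o in obs:
        c,r=ray(*o); P=np.eye(3)-np.outer(r,r); A+=P;b+=P@c
    p=np.linalg.solve(A,b); e=[np.linalg.norm((np.eye(3)-np.outer(r,r))@(p-c)) for c,r in (ray(*o) for o in obs)]
    return p,max(e)
def atz(tag,u,v,z):
    c,r=ray(tag,u,v); return c+r*(z-c[2])/r[2]
E
python3 - <<'E'
from geo import *
np.set_printoptions(precision=4,suppress=True)
S=lambda x,y:('s0',(x+.5)/3.3-.5+195,(y+.5)/3.3-.5+130)
D=lambda x,y:('d0',(x+.5)/2.6-.5+185,(y+.5)/2.6-.5+145)
for n,a,b in [('red',S(124,100),D(226,28)),('blue',S(230,92),D(209,80)),('amber',S(187,231),D(164,107)),('green',S(682,98),D(162,503)),('coaster',S(498,132),D(238,399)),('cup',S(447,270),D(67,242)),('pot',S(602,215),D(48,335)),
 ('tape',S(165,58),('d0',336,214)),
 ('cNR',S(54,177),D(275,82)),('cNL',S(294,155),D(247,218)),('cFL',S(328,320),D(84,195)),('cFR',S(64,345),D(131,65)),
 ('t1',('s0',113,144),('d0',367,133)),('t2',('s0',197,147),('d0',352,179)),('t3',('s0',194,186),('d0',301,160)),('t4',('s0',102,183),('d0',320,124))]:
    print(n,*tri(a,b),)
E
```

```text
red [ 0.5576 -0.0654  0.144 ] 0.00019451593302031273
blue [0.5485 0.0077 0.1442] 0.0003319721373423466
amber [ 0.6065 -0.021   0.0635] 9.62312248474712e-05
green [0.4611 0.3584 0.0639] 0.0005925695363243913
coaster [0.4449 0.2291 0.0058] 0.0002252326151138643
cup [0.6296 0.1606 0.0557] 0.0008108031956114463
pot [0.5951 0.2674 0.0788] 0.0019057878238910165
tape [ 0.374  -0.0478  0.0149] 0.0016614540108415873
cNR [ 0.5233 -0.1287  0.0267] 0.001069111046939482
cNL [0.4939 0.0583 0.0262] 0.001273528706152089
cFL [0.6519 0.0801 0.023 ] 2.074423656318733e-05
cFR [ 0.6795 -0.1047  0.025 ] 0.0007045148221229198
t1 [ 0.3563 -0.436   0.0008] 0.0029841645349589197
t2 [ 0.3629 -0.1902  0.0082] 0.003949874972949737
t3 [ 0.5193 -0.1828  0.0279] 0.016308430742817993
t4 [ 0.5105 -0.4231  0.0044] 0.0007092836817654101
```

```bash
cat >> geo.py <<'E'
def plan(x,y,z,yaw,n,frm=None):
    """n equal rows from the measured pose to TCP x,y,z with tool y at world yaw (deg), tool down"""
    from rig import robot
    o=robot.get_obs(); p=np.array(o['position']); Q=R.from_quat(o['tool_rot'])
    if frm is not None: p,Q=np.array(frm[:3]),R.from_quat(down(frm[3]))
    G=R.from_quat(down(yaw)); w=(Q.inv()*G).as_rotvec()/n
    M=np.zeros((3,3)); C=Q
    for k in range(n): M+=C.as_matrix(); C=C*R.from_rotvec(w)
    t=np.linalg.solve(M,np.array([x,y,z])-p)
    print(f'{n} rows travel',np.round(t*100,2),'twist',np.round(np.degrees(w),2))
def down(yaw):
    c,s=np.cos(np.radians(yaw)),np.sin(np.radians(yaw))
    Y=np.array([c,s,0]);Z=np.array([0,0,-1.]);return R.from_matrix(np.c_[np.cross(Y,Z),Y,Z]).as_quat()
def state():
    from rig import robot
    o=robot.get_obs();Y=R.from_quat(o['tool_rot']).as_matrix()
    print('t',round(o['time'],2),'p',np.round(o['position'],4),'yaw',round(np.degrees(np.arctan2(Y[1,1],Y[0,1])),2),'zt',np.round(Y[:,2],3),'w',round(o['grip_width'],4),'gf',round(o['grip_force'],1),'f',np.round(o['ft_force'],1),'q',np.round(o['q'],2))
E
python3 -c "
from geo import *
plan(.557,-.067,.25,8.9,20)"
```

```text
20 rows travel [-3.68 -0.87 -0.07] twist [-0.    0.    2.96]
```

Emit:
move_arm(commands=[{"hand": 8.7, "travel": [-3.68, -0.87, -0.07], "twist": [0, 0, 2.96]}, {"hand": 8.7, "travel": [-3.68, -0.87, -0.07], "twist": [0, 0, 2.96]}, {"hand": 8.7, "travel": [-3.68, -0.87, -0.07], "twist": [0, 0, 2.96]}, {"hand": 8.7, "travel": [-3.68, -0.87, -0.07], "twist": [0, 0, 2.96]}, {"hand": 8.7, "travel": [-3.68, -0.87, -0.07], "twist": [0, 0, 2.96]}])

```text
time: 0.57
position: [0.377, 0.4542, 0.2398]
tool_rot: [0.317, 0.949, -0.0, 0.0]
ft_force: [0.9, 0.0, -0.1]
grip_width: 0.0869
grip_force: 0.0
```

Emit:
move_arm(commands=[{"hand": 8.7, "travel": [-3.68, -0.87, -0.07], "twist": [0, 0, 2.96]}, {"hand": 8.7, "travel": [-3.68, -0.87, -0.07], "twist": [0, 0, 2.96]}, {"hand": 8.7, "travel": [-3.68, -0.87, -0.07], "twist": [0, 0, 2.96]}, {"hand": 8.7, "travel": [-3.68, -0.87, -0.07], "twist": [0, 0, 2.96]}, {"hand": 8.7, "travel": [-3.68, -0.87, -0.07], "twist": [0, 0, 2.96]}])

```text
time: 0.98
position: [0.4822, 0.2973, 0.2433]
tool_rot: [0.436, 0.9, 0.0, -0.0]
ft_force: [-0.2, 0.4, -0.6]
grip_width: 0.0869
grip_force: 0.0
```

```bash
python3 -c "
from geo import *
from look import *
state();snap('wrist','w1')
plan(.557,-.067,.25,8.9,10)"
```

```text
t 0.98 p [0.4822 0.2973 0.2433] yaw 38.26 zt [ 0.  0. -1.] w 0.0869 gf 0.0 f [-0.2  0.4 -0.6] q [ 0.36  0.44  1.57  0.    1.13 -0.31]
10 rows travel [-3.59 -0.87 -0.05] twist [0.   0.03 2.9 ]
```

Emit:
move_arm(commands=[{"hand": 8.7, "travel": [-3.6, -0.87, -0.05], "twist": [0, 0, 2.94]}, {"hand": 8.7, "travel": [-3.6, -0.87, -0.05], "twist": [0, 0, 2.94]}, {"hand": 8.7, "travel": [-3.6, -0.87, -0.05], "twist": [0, 0, 2.94]}, {"hand": 8.7, "travel": [-3.6, -0.87, -0.05], "twist": [0, 0, 2.94]}, {"hand": 8.7, "travel": [-3.6, -0.87, -0.05], "twist": [0, 0, 2.94]}])

```text
time: 1.45
position: [0.5417, 0.1228, 0.2459]
tool_rot: [0.548, 0.837, 0.0, -0.0]
ft_force: [0.2, -0.4, 0.4]
grip_width: 0.0867
grip_force: 0.0
```

Emit:
move_arm(commands=[{"hand": 8.7, "travel": [-3.6, -0.87, -0.05], "twist": [0, 0, 2.94]}, {"hand": 8.7, "travel": [-3.6, -0.87, -0.05], "twist": [0, 0, 2.94]}, {"hand": 8.7, "travel": [-3.6, -0.87, -0.05], "twist": [0, 0, 2.94]}, {"hand": 8.7, "travel": [-3.6, -0.87, -0.05], "twist": [0, 0, 2.94]}, {"hand": 8.7, "travel": [-3.6, -0.87, -0.05], "twist": [0, 0, 2.94]}])

```text
time: 1.87
position: [0.555, -0.0616, 0.2484]
tool_rot: [0.65, 0.76, 0.0, 0.0]
ft_force: [0.6, 0.4, -0.4]
grip_width: 0.0872
grip_force: 0.0
```

```bash
python3 -c "
from geo import *
from look import *
state();snap('wrist','w2')
a=cv2.imread('pics/w1.png');b=cv2.imread('pics/w2.png')
m=np.vstack([a,b]);cv2.imwrite('pics/w12.png',cv2.resize(m,None,fx=.78,fy=.78))
cv2.imwrite('pics/w2b.png',cv2.resize(b,None,fx=1.5,fy=1.5,interpolation=cv2.INTER_CUBIC))
cv2.imwrite('pics/w1b.png',cv2.resize(a,None,fx=1.5,fy=1.5,interpolation=cv2.INTER_CUBIC))
"
```

```text
t 1.87 p [ 0.555  -0.0616  0.2484] yaw 8.88 zt [ 0.  0. -1.] w 0.0872 gf 0.0 f [ 0.6  0.4 -0.4] q [-0.31  0.42  1.59  0.    1.13 -0.47]
```

View pics/w2b.png

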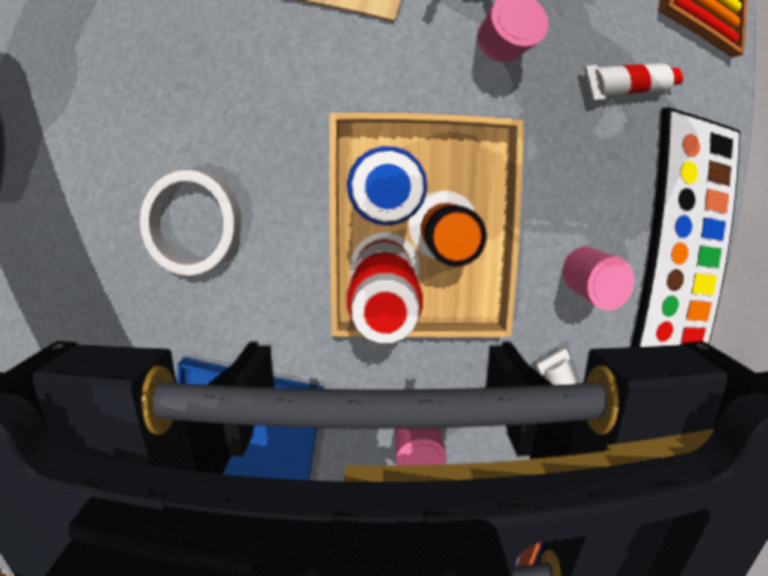

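View pics/w1b.png

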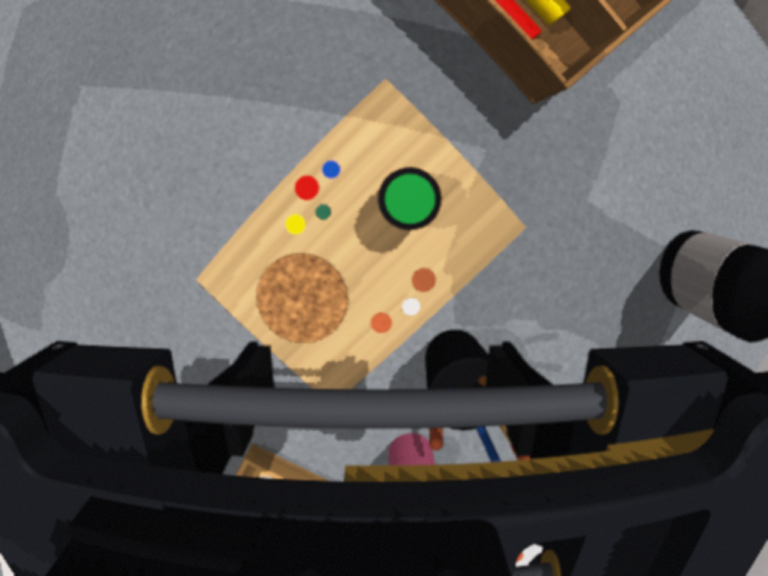

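The wrist views show the red dot at (385,312), the blue at (388,186), the orange at (456,236), the caddy rim corners, and over the board the green dot at (410,198) and the coaster at (302,298), all in 1.5x pixels.

Run:
```python
from geo import *
np.set_printoptions(precision=4,suppress=True)
S=lambda x,y:('s0',(x+.5)/3.3-.5+195,(y+.5)/3.3-.5+130)
D=lambda x,y:('d0',(x+.5)/2.6-.5+185,(y+.5)/2.6-.5+145)
W=lambda t,x,y:(t,(x+.5)/1.5-.5,(y+.5)/1.5-.5)
for n,z,w,*o in [('red',.146,W('w2',385,312),S(124,100),D(226,28)),('blue',.146,W('w2',388,186),S(230,92),D(209,80)),('amber',.066,W('w2',456,236),S(187,231),D(164,107)),('green',.067,W('w1',410,198),S(682,98),D(162,503)),('coaster',.011,W('w1',302,298),S(498,132),D(238,399)),
 ('cNL',.03,W('w2',331,115),S(294,155),D(247,218)),('cFL',.03,W('w2',524,121),S(328,320),D(84,195)),('cFR',.03,W('w2',513,334),S(64,345),D(131,65)),('cNR',.03,W('w2',333,335),S(54,177),D(275,82))]:
    print(n,*tri(w,*o),'z-plane w',atz(*w,z)[:2],'s',atz(*o[0],z)[:2],'d',atz(*o[1],z)[:2])
```

```text
red [ 0.558  -0.0655  0.1442] 0.0005198578885011334 z-plane w [ 0.5583 -0.0652] s [ 0.5598 -0.0651] d [ 0.5568 -0.0635]
blue [0.5485 0.0074 0.1442] 0.000432469164368647 z-plane w [0.5486 0.0071] s [0.55   0.0074] d [0.548  0.0098]
amber [ 0.6067 -0.0217  0.0633] 0.001030111508622002 z-plane w [ 0.6065 -0.0224] s [ 0.6087 -0.0208] d [ 0.6055 -0.0187]
green [0.4618 0.3579 0.0642] 0.001123381496205406 z-plane w [0.4624 0.3571] s [0.4648 0.3572] d [0.4601 0.3592]
coaster [0.4458 0.2288 0.0063] 0.001163687808954871 z-plane w [0.4467 0.2298] s [0.4503 0.2277] d [0.4439 0.2317]
cNL [0.4947 0.0579 0.0261] 0.0015888328374800821 z-plane w [0.4963 0.0569] s [0.4988 0.0589] d [0.4925 0.0599]
cFL [0.6534 0.0809 0.0249] 0.002514562722295453 z-plane w [0.6542 0.0812] s [0.6569 0.0794] d [0.6488 0.0853]
cFR [ 0.6812 -0.1042  0.0268] 0.0025237244391568296 z-plane w [ 0.6826 -0.1034] s [ 0.6835 -0.1034] d [ 0.677  -0.1006]
cNR [ 0.5234 -0.129   0.0267] 0.0012707828492797607 z-plane w [ 0.5236 -0.1282] s [ 0.5273 -0.1272] d [ 0.522  -0.1266]
```

```bash
python3 -c "
from geo import *
np.set_printoptions(precision=4,suppress=True)
plan(.558,-.0655,.208,8.9,1)
f=(.558,-.0655,.095,8.9)
for u,v in [(113,144),(197,147),(194,186),(102,183)]: print(atz('s0',u,v,.018)[:2])
for u,v in [(367,133),(352,179),(301,160),(320,124)]: print(atz('d0',u,v,.018)[:2])
for x,y in [(180,360),(322,388)]: print(atz('w2',x/1.5,y/1.5,.018)[:2])
"
```

```text
1 rows travel [0.31 0.29 4.05] twist [ 0.    0.36 -0.35]
[ 0.3717 -0.4286]
[ 0.3782 -0.1845]
[ 0.5271 -0.1725]
[ 0.5234 -0.4145]
[ 0.3564 -0.4076]
[ 0.3608 -0.1849]
[ 0.5164 -0.2153]
[ 0.507  -0.4056]
[ 0.3741 -0.1855]
[ 0.5192 -0.1882]
```

Emit:
move_arm(commands=[{"hand": 8.7, "travel": [0.3, 0.29, 4.0], "twist": [0, 0.3, -0.35]}, {"hand": 8.7, "travel": [0, 0, 3.0], "twist": [0, 0, 0]}, {"hand": 8.7, "travel": [0, 0, 0], "twist": [0, 0, 0]}])

```text
time: 2.17
position: [0.553, -0.0554, 0.1732]
tool_rot: [0.647, 0.762, -0.001, -0.008]
ft_force: [-0.8, 0.2, -0.0]
grip_width: 0.0869
grip_force: 0.0
```

```bash
python3 -c "
from geo import *
state();plan(.558,-.0655,.095,8.9,3)"
```

```text
t 2.17 p [ 0.553  -0.0554  0.1732] yaw 9.32 zt [-0.013  0.009 -1.   ] w 0.0869 gf 0.0 f [-0.8  0.2 -0. ] q [-0.3   0.52  1.66  0.01  0.97 -0.47]
3 rows travel [-0.38  0.13  2.6 ] twist [-0.22 -0.21  0.14]
```

```bash
python3 -c "
from geo import *
from rig import robot
state();state();robot.camera('wrist');state();robot.camera('wrist');state();robot.camera('wrist');state();plan(.558,-.0655,.095,8.9,3)"
```

```text
t 2.17 p [ 0.553  -0.0554  0.1732] yaw 9.32 zt [-0.013  0.009 -1.   ] w 0.0869 gf 0.0 f [-0.8  0.2 -0. ] q [-0.3   0.52  1.66  0.01  0.97 -0.47]
t 2.17 p [ 0.553  -0.0554  0.1732] yaw 9.32 zt [-0.013  0.009 -1.   ] w 0.0869 gf 0.0 f [-0.8  0.2 -0. ] q [-0.3   0.52  1.66  0.01  0.97 -0.47]
t 2.22 p [ 0.5546 -0.0555  0.1757] yaw 9.36 zt [-0.009  0.008 -1.   ] w 0.0867 gf 0.0 f [0.8 0.3 0.4] q [-0.3   0.52  1.66  0.01  0.97 -0.47]
t 2.27 p [ 0.5565 -0.0559  0.1778] yaw 9.38 zt [-0.004  0.006 -1.   ] w 0.0872 gf 0.0 f [0.1 1.1 0.8] q [-0.3   0.52  1.65  0.01  0.97 -0.47]
t 2.32 p [ 0.5578 -0.0561  0.1792] yaw 9.4 zt [-0.     0.005 -1.   ] w 0.0873 gf 0.0 f [ 0.1  0.2 -0.1] q [-0.3   0.52  1.65  0.01  0.97 -0.47]
3 rows travel [-0.32 -0.05  2.81] twist [ 0.01 -0.09  0.17]
```

Emit:
move_arm(commands=[{"hand": 8.7, "travel": [-0.95, -0.05, 0], "twist": [0, 0, 0.4]}, {"hand": 8.7, "travel": [0, 0, 0], "twist": [0, 0, 0]}, {"hand": 8.7, "travel": [0, 0, 0], "twist": [0, 0, 0]}, {"hand": 8.7, "travel": [0, 0, 0], "twist": [0, 0, 0]}, {"hand": 8.7, "travel": [0, 0, 0], "twist": [0, 0, 0]}])

```text
time: 2.73
position: [0.5586, -0.0659, 0.1793]
tool_rot: [0.65, 0.76, 0.002, -0.001]
ft_force: [0.2, 0.1, -0.1]
grip_width: 0.0872
grip_force: 0.0
```

```bash
python3 -c "
from geo import *
state();plan(.558,-.0655,.095,8.9,3)"
```

```text
t 2.73 p [ 0.5586 -0.0659  0.1793] yaw 8.96 zt [ 0.     0.005 -1.   ] w 0.0872 gf 0.0 f [ 0.2  0.1 -0.1] q [-0.32  0.52  1.65  0.01  0.98 -0.48]
3 rows travel [ 0.01 -0.02  2.81] twist [ 0.02 -0.09  0.02]
```

Emit:
move_arm(commands=[{"hand": 8.7, "travel": [0, -0.02, 2.8], "twist": [0, -0.1, 0]}, {"hand": 8.7, "travel": [0, -0.02, 2.8], "twist": [0, -0.1, 0]}, {"hand": 8.7, "travel": [0, -0.02, 2.8], "twist": [0, -0.1, 0]}, {"hand": 8.7, "travel": [0, 0, 0], "twist": [0, 0, 0]}, {"hand": 8.7, "travel": [0, 0, 0], "twist": [0, 0, 0]}])

```text
time: 3.15
position: [0.5567, -0.0652, 0.0936]
tool_rot: [0.65, 0.76, -0.001, -0.002]
ft_force: [-0.5, 0.5, -0.2]
grip_width: 0.0866
grip_force: 0.0
```

Emit:
move_arm(commands=[{"hand": 8.7, "travel": [0, 0, 0], "twist": [0, 0, 0]}, {"hand": 8.7, "travel": [0, 0, 0], "twist": [0, 0, 0]}])

```text
time: 3.32
position: [0.5591, -0.066, 0.0963]
tool_rot: [0.65, 0.76, 0.001, 0.002]
ft_force: [0.8, -0.6, -0.3]
grip_width: 0.0874
grip_force: 0.0
```

Emit:
move_arm(commands=[{"hand": 4.0, "travel": [0, 0, 0], "twist": [0, 0, 0]}, {"hand": 4.0, "travel": [0, 0, 0], "twist": [0, 0, 0]}, {"hand": 4.0, "travel": [0, 0, 0], "twist": [0, 0, 0]}, {"hand": 4.0, "travel": [0, 0, 0], "twist": [0, 0, 0]}, {"hand": 4.0, "travel": [0, 0, 0], "twist": [0, 0, 0]}], force=20)

```text
time: 3.73
position: [0.5578, -0.0657, 0.0948]
tool_rot: [0.65, 0.76, 0.0, 0.0]
ft_force: [0.5, 0.6, -0.7]
grip_width: 0.0619
grip_force: 0.0
```

Emit:
move_arm(commands=[{"hand": 4.0, "travel": [0, 0, 0], "twist": [0, 0, 0]}, {"hand": 4.0, "travel": [0, 0, 0], "twist": [0, 0, 0]}, {"hand": 4.0, "travel": [0, 0, 0], "twist": [0, 0, 0]}])

```text
time: 3.98
position: [0.5579, -0.0657, 0.0945]
tool_rot: [0.65, 0.76, 0.0, 0.0]
ft_force: [0.2, -0.6, 0.7]
grip_width: 0.0493
grip_force: 19.9
```

```bash
python3 -c "
from geo import *
state()"
```

```text
t 3.98 p [ 0.5579 -0.0657  0.0945] yaw 8.95 zt [ 0. -0. -1.] w 0.0493 gf 19.9 f [ 0.2 -0.6  0.7] q [-0.32  0.65  1.71  0.    0.79 -0.47]
```

Emit:
move_arm(commands=[{"hand": 4.0, "travel": [0, 0, -1.5], "twist": [0, 0, 0]}, {"hand": 4.0, "travel": [0, 0, -2.5], "twist": [0, 0, 0]}, {"hand": 4.0, "travel": [0, 0, -3], "twist": [0, 0, 0]}, {"hand": 4.0, "travel": [0, 0, -2], "twist": [0, 0, 0]}, {"hand": 4.0, "travel": [-1.25, -0.76, 0], "twist": [0, 0, 0]}])

```text
time: 4.4
position: [0.5551, -0.0782, 0.1884]
tool_rot: [0.649, 0.761, 0.002, 0.004]
ft_force: [0.9, -1.2, -3.0]
grip_width: 0.0492
grip_force: 19.9
```

Emit:
move_arm(commands=[{"hand": 4.0, "travel": [-2.65, -1.56, 0], "twist": [0, 0, 0]}, {"hand": 4.0, "travel": [-2.65, -1.56, 0], "twist": [0, 0, 0]}, {"hand": 4.0, "travel": [-2.65, -1.56, 0], "twist": [0, 0, 0]}, {"hand": 4.0, "travel": [-2.65, -1.56, 0], "twist": [0, 0, 0]}, {"hand": 4.0, "travel": [-2.65, -1.56, 0], "twist": [0, 0, 0]}])

```text
time: 4.82
position: [0.4944, -0.2229, 0.1839]
tool_rot: [0.65, 0.76, -0.0, -0.001]
ft_force: [-0.7, 0.5, -2.6]
grip_width: 0.0495
grip_force: 19.9
```

Emit:
move_arm(commands=[{"hand": 4.0, "travel": [-2.65, -1.56, 0], "twist": [0, 0, 0]}, {"hand": 4.0, "travel": [-2.65, -1.56, 0], "twist": [0, 0, 0]}, {"hand": 4.0, "travel": [-2.65, -1.56, 0], "twist": [0, 0, 0]}, {"hand": 4.0, "travel": [-2.65, -1.56, 0], "twist": [0, 0, 0]}, {"hand": 4.0, "travel": [-1.4, -0.8, 0], "twist": [0, 0, 0]}])

```text
time: 5.23
position: [0.4433, -0.3549, 0.1839]
tool_rot: [0.651, 0.759, -0.001, 0.0]
ft_force: [-0.3, -0.6, -1.9]
grip_width: 0.0494
grip_force: 19.9
```

Emit:
move_arm(commands=[{"hand": 4.0, "travel": [0, 0, 0], "twist": [0, 0, 0]}, {"hand": 4.0, "travel": [0, 0, 0], "twist": [0, 0, 0]}, {"hand": 4.0, "travel": [0, 0, 0], "twist": [0, 0, 0]}, {"hand": 4.0, "travel": [0, 0, 0], "twist": [0, 0, 0]}])

```text
time: 5.57
position: [0.4449, -0.35, 0.1841]
tool_rot: [0.649, 0.761, 0.0, -0.001]
ft_force: [0.2, -0.4, -1.6]
grip_width: 0.0495
grip_force: 19.9
```

```bash
python3 -c "
from geo import *
from look import *
snap('side','d1');b=snap('wrist','w3')
a=cv2.imread('pics/d1.png');b=cv2.imread('pics/w3.png')
cv2.imwrite('pics/dw.png',cv2.resize(np.vstack([a,b]),None,fx=.78,fy=.78))
state();plan(.445,-.352,.0945,8.9,3)"
```

```text
t 5.67 p [ 0.4452 -0.3502  0.1843] yaw 9.06 zt [-0.001  0.001 -1.   ] w 0.0493 gf 19.9 f [ 0.8  0.3 -1.1] q [-0.86  0.52  1.63  0.    0.99 -1.02]
3 rows travel [-0.06 -0.01  2.99] twist [-0.01 -0.02  0.05]
```

View pics/dw.png

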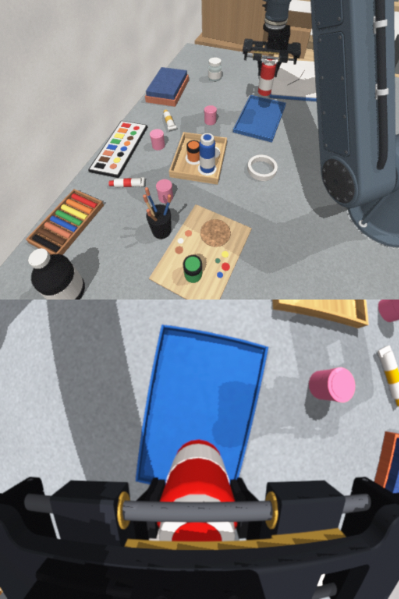

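The side view shows the red bottle held above the tray, and in the wrist view the tray rim corners are about (209,35), (342,62) and (177,232).

```bash
python3 -c "
from geo import *
np.set_printoptions(precision=4,suppress=True)
for p in [(209,35),(342,62),(177,232)]: print(atz('w3',*p,.018)[:2])"
```

```text
[ 0.3729 -0.1939]
[ 0.5169 -0.1984]
[ 0.3659 -0.4165]
```

Emit:
move_arm(commands=[{"hand": 4.0, "travel": [0, 0, 3.0], "twist": [0, 0, 0]}, {"hand": 4.0, "travel": [0, 0, 3.0], "twist": [0, 0, 0]}, {"hand": 4.0, "travel": [0, 0, 1.8], "twist": [0, 0, 0]}, {"hand": 4.0, "travel": [0, 0, 0.8], "twist": [0, 0, 0]}, {"hand": 4.0, "travel": [0, 0, 0.3], "twist": [0, 0, 0]}])

```text
time: 6.08
position: [0.4446, -0.3503, 0.0941]
tool_rot: [0.649, 0.761, 0.0, -0.002]
ft_force: [0.6, -0.5, -1.3]
grip_width: 0.0491
grip_force: 19.9
```

Emit:
move_arm(commands=[{"hand": 4.0, "travel": [0, 0, 0], "twist": [0, 0, 0]}, {"hand": 4.0, "travel": [0, 0, 0], "twist": [0, 0, 0]}, {"hand": 4.0, "travel": [0, 0, 0], "twist": [0, 0, 0]}])

```text
time: 6.33
position: [0.4457, -0.3524, 0.0969]
tool_rot: [0.65, 0.76, -0.0, 0.001]
ft_force: [-0.7, -0.0, -1.5]
grip_width: 0.0492
grip_force: 19.9
```

```bash
python3 -c "
from geo import *
state()"
```

```text
t 6.33 p [ 0.4457 -0.3524  0.0969] yaw 8.98 zt [ 0.002 -0.002 -1.   ] w 0.0492 gf 19.9 f [-0.7 -0.  -1.5] q [-0.87  0.65  1.69 -0.    0.8  -1.02]
```

Still hanging by about 2–3 mm, so I'll lower it in small steps until it touches, then release.

Emit:
move_arm(commands=[{"hand": 4.0, "travel": [0, 0, 0.1], "twist": [0, 0, 0]}, {"hand": 4.0, "travel": [0, 0, 0.1], "twist": [0, 0, 0]}, {"hand": 4.0, "travel": [0, 0, 0], "twist": [0, 0, 0]}, {"hand": 4.0, "travel": [0, 0, 0], "twist": [0, 0, 0]}, {"hand": 4.0, "travel": [0, 0, 0], "twist": [0, 0, 0]}])

```text
time: 6.75
position: [0.4449, -0.3518, 0.0937]
tool_rot: [0.65, 0.76, -0.0, 0.0]
ft_force: [0.5, -0.5, -2.5]
grip_width: 0.0491
grip_force: 19.9
```

Emit:
move_arm(commands=[{"hand": 4.0, "travel": [0, 0, 0.1], "twist": [0, 0, 0]}, {"hand": 4.0, "travel": [0, 0, 0], "twist": [0, 0, 0]}, {"hand": 4.0, "travel": [0, 0, 0], "twist": [0, 0, 0]}, {"hand": 4.0, "travel": [0, 0, 0], "twist": [0, 0, 0]}])

```text
time: 7.08
position: [0.4452, -0.3519, 0.0933]
tool_rot: [0.65, 0.76, -0.0, 0.001]
ft_force: [0.8, 0.8, 6.1]
grip_width: 0.0492
grip_force: 20.0
```

Emit:
move_arm(commands=[{"hand": 8.7, "travel": [0, 0, 0], "twist": [0, 0, 0]}, {"hand": 8.7, "travel": [0, 0, 0], "twist": [0, 0, 0]}, {"hand": 8.7, "travel": [0, 0, 0], "twist": [0, 0, 0]}, {"hand": 8.7, "travel": [0, 0, 0], "twist": [0, 0, 0]}, {"hand": 8.7, "travel": [0, 0, 0], "twist": [0, 0, 0]}])

```text
time: 7.5
position: [0.4447, -0.3517, 0.0923]
tool_rot: [0.65, 0.76, -0.0, -0.0]
ft_force: [0.2, 0.3, -0.3]
grip_width: 0.0747
grip_force: 0.0
```

Emit:
move_arm(commands=[{"hand": 8.7, "travel": [0, 0, -1.0], "twist": [0, 0, 0]}, {"hand": 8.7, "travel": [0, 0, -3.0], "twist": [0, 0, 0]}, {"hand": 8.7, "travel": [0, 0, -3.5], "twist": [0, 0, 0]}, {"hand": 8.7, "travel": [0, 0, -2.5], "twist": [0, 0, 0]}, {"hand": 8.7, "travel": [1.4, 0.7, 0], "twist": [0, 0, 0]}])

```text
time: 7.92
position: [0.4522, -0.3419, 0.1988]
tool_rot: [0.65, 0.759, -0.002, 0.007]
ft_force: [0.3, -0.7, 0.6]
grip_width: 0.0867
grip_force: 0.0
```

Emit:
move_arm(commands=[{"hand": 8.7, "travel": [3.1, 1.45, 0], "twist": [0, 0, 0]}, {"hand": 8.7, "travel": [3.1, 1.45, 0], "twist": [0, 0, 0]}, {"hand": 8.7, "travel": [3.1, 1.45, 0], "twist": [0, 0, 0]}, {"hand": 8.7, "travel": [3.1, 1.45, 0], "twist": [0, 0, 0]}, {"hand": 8.7, "travel": [3.1, 1.45, 0], "twist": [0, 0, 0]}])

```text
time: 8.33
position: [0.4968, -0.1702, 0.1924]
tool_rot: [0.65, 0.76, 0.0, -0.0]
ft_force: [0.5, -0.5, 0.3]
grip_width: 0.0867
grip_force: 0.0
```

Emit:
move_arm(commands=[{"hand": 8.7, "travel": [3.1, 1.45, 0], "twist": [0, 0, 0]}, {"hand": 8.7, "travel": [3.1, 1.45, 0], "twist": [0, 0, 0]}, {"hand": 8.7, "travel": [3.1, 1.45, 0], "twist": [0, 0, 0]}, {"hand": 8.7, "travel": [3.1, 1.45, 0], "twist": [0, 0, 0]}, {"hand": 8.7, "travel": [3.1, 1.45, 0], "twist": [0, 0, 0]}])

```text
time: 8.75
position: [0.5441, -0.0057, 0.1924]
tool_rot: [0.65, 0.76, -0.0, -0.0]
ft_force: [-0.3, -0.5, 0.3]
grip_width: 0.0873
grip_force: 0.0
```

Emit:
move_arm(commands=[{"hand": 8.7, "travel": [1.3, 0.6, 0], "twist": [0, 0, 0]}, {"hand": 8.7, "travel": [0, 0, 0], "twist": [0, 0, 0]}, {"hand": 8.7, "travel": [0, 0, 0], "twist": [0, 0, 0]}, {"hand": 8.7, "travel": [0, 0, 0], "twist": [0, 0, 0]}, {"hand": 8.7, "travel": [0, 0, 0], "twist": [0, 0, 0]}])

```text
time: 9.17
position: [0.548, 0.0048, 0.1924]
tool_rot: [0.65, 0.76, -0.0, -0.0]
ft_force: [-0.2, -0.7, -0.9]
grip_width: 0.0869
grip_force: 0.0
```

```bash
python3 -c "
from geo import *
state();plan(.5485,.0073,.095,8.9,4)"
```

```text
t 9.17 p [0.548  0.0048 0.1924] yaw 8.88 zt [-0.001 -0.    -1.   ] w 0.0869 gf 0.0 f [-0.2 -0.7 -0.9] q [-0.19  0.48  1.67 -0.    0.99 -0.35]
4 rows travel [0.06 0.02 2.43] twist [-0.01  0.   -0.  ]
```

Emit:
move_arm(commands=[{"hand": 8.7, "travel": [0.24, 0.07, 1.0], "twist": [0, 0, 0]}, {"hand": 8.7, "travel": [0, 0, 3.0], "twist": [0, 0, 0]}, {"hand": 8.7, "travel": [0, 0, 3.5], "twist": [0, 0, 0]}, {"hand": 8.7, "travel": [0, 0, 2.0], "twist": [0, 0, 0]}, {"hand": 8.7, "travel": [0, 0, 0.24], "twist": [0, 0, 0]}])

```text
time: 9.58
position: [0.5454, 0.0079, 0.0908]
tool_rot: [0.65, 0.76, -0.002, -0.004]
ft_force: [-0.9, 0.1, -0.3]
grip_width: 0.0869
grip_force: 0.0
```

Emit:
move_arm(commands=[{"hand": 8.7, "travel": [0, 0, 0], "twist": [0, 0, 0]}, {"hand": 8.7, "travel": [0, 0, 0], "twist": [0, 0, 0]}, {"hand": 8.7, "travel": [0, 0, 0], "twist": [0, 0, 0]}, {"hand": 8.7, "travel": [0, 0, 0], "twist": [0, 0, 0]}])

```text
time: 9.92
position: [0.5499, 0.0079, 0.0966]
tool_rot: [0.65, 0.76, 0.001, 0.001]
ft_force: [0.1, -0.4, -0.6]
grip_width: 0.0871
grip_force: 0.0
```

Emit:
move_arm(commands=[{"hand": 4.0, "travel": [0, 0, 0], "twist": [0, 0, 0]}, {"hand": 4.0, "travel": [0, 0, 0], "twist": [0, 0, 0]}, {"hand": 4.0, "travel": [0, 0, 0], "twist": [0, 0, 0]}, {"hand": 4.0, "travel": [0, 0, 0], "twist": [0, 0, 0]}, {"hand": 4.0, "travel": [0, 0, 0], "twist": [0, 0, 0]}])

```text
time: 10.33
position: [0.5488, 0.0083, 0.0953]
tool_rot: [0.65, 0.76, 0.0, 0.0]
ft_force: [0.4, -1.0, -0.0]
grip_width: 0.0617
grip_force: 0.0
```

Emit:
move_arm(commands=[{"hand": 4.0, "travel": [0, 0, 0], "twist": [0, 0, 0]}, {"hand": 4.0, "travel": [0, 0, 0], "twist": [0, 0, 0]}, {"hand": 4.0, "travel": [0, 0, 0], "twist": [0, 0, 0]}, {"hand": 4.0, "travel": [0, 0, 0], "twist": [0, 0, 0]}])

```text
time: 10.67
position: [0.5486, 0.0083, 0.0951]
tool_rot: [0.65, 0.76, -0.0, -0.0]
ft_force: [0.6, -0.3, 1.9]
grip_width: 0.0495
grip_force: 20.0
```

```bash
python3 -c "
from geo import *
state();plan(.446,-.250,.185,8.9,10,(.5485,.0073,.185,8.9))"
```

```text
t 10.67 p [0.5486 0.0083 0.0951] yaw 8.96 zt [-0.  0. -1.] w 0.0495 gf 20.0 f [ 0.6 -0.3  1.9] q [-0.19  0.63  1.74 -0.    0.77 -0.34]
10 rows travel [-2.38 -1.41 -0.  ] twist [0. 0. 0.]
```

Emit:
move_arm(commands=[{"hand": 4.0, "travel": [0, 0, -1.5], "twist": [0, 0, 0]}, {"hand": 4.0, "travel": [0, 0, -2.5], "twist": [0, 0, 0]}, {"hand": 4.0, "travel": [0, 0, -3], "twist": [0, 0, 0]}, {"hand": 4.0, "travel": [0, 0, -2], "twist": [0, 0, 0]}, {"hand": 4.0, "travel": [-1.2, -0.7, 0], "twist": [0, 0, 0]}])

```text
time: 11.08
position: [0.5471, -0.0037, 0.1892]
tool_rot: [0.649, 0.761, 0.003, 0.004]
ft_force: [0.6, -1.0, -1.5]
grip_width: 0.0492
grip_force: 20.0
```

Emit:
move_arm(commands=[{"hand": 4.0, "travel": [-2.4, -1.41, 0], "twist": [0, 0, 0]}, {"hand": 4.0, "travel": [-2.4, -1.41, 0], "twist": [0, 0, 0]}, {"hand": 4.0, "travel": [-2.4, -1.41, 0], "twist": [0, 0, 0]}, {"hand": 4.0, "travel": [-2.4, -1.41, 0], "twist": [0, 0, 0]}, {"hand": 4.0, "travel": [-2.4, -1.41, 0], "twist": [0, 0, 0]}])

```text
time: 11.5
position: [0.4918, -0.135, 0.1847]
tool_rot: [0.65, 0.76, -0.0, -0.0]
ft_force: [0.5, -0.0, -1.7]
grip_width: 0.0494
grip_force: 20.0
```

Emit:
move_arm(commands=[{"hand": 4.0, "travel": [-2.4, -1.41, 0], "twist": [0, 0, 0]}, {"hand": 4.0, "travel": [-2.4, -1.41, 0], "twist": [0, 0, 0]}, {"hand": 4.0, "travel": [-2.4, -1.41, 0], "twist": [0, 0, 0]}, {"hand": 4.0, "travel": [-2.4, -1.41, 0], "twist": [0, 0, 0]}, {"hand": 4.0, "travel": [-1.2, -0.7, 0], "twist": [0, 0, 0]}])

```text
time: 11.92
position: [0.4459, -0.2535, 0.1848]
tool_rot: [0.65, 0.76, -0.001, 0.0]
ft_force: [0.8, 0.5, -1.1]
grip_width: 0.0491
grip_force: 20.0
```

Emit:
move_arm(commands=[{"hand": 4.0, "travel": [0, 0, 0], "twist": [0, 0, 0]}, {"hand": 4.0, "travel": [0, 0, 0], "twist": [0, 0, 0]}, {"hand": 4.0, "travel": [0, 0, 0], "twist": [0, 0, 0]}, {"hand": 4.0, "travel": [0, 0, 0], "twist": [0, 0, 0]}])

```text
time: 12.25
position: [0.447, -0.2494, 0.1849]
tool_rot: [0.649, 0.761, 0.0, -0.001]
ft_force: [0.8, 0.5, -0.9]
grip_width: 0.0495
grip_force: 20.0
```

```bash
python3 -c "
from geo import *
state();plan(.446,-.250,.0965,8.9,1)"
```

```text
t 12.25 p [ 0.447  -0.2494  0.1849] yaw 9.03 zt [-0.001  0.001 -1.   ] w 0.0495 gf 20.0 f [ 0.8  0.5 -0.9] q [-0.73  0.45  1.77  0.    0.93 -0.89]
1 rows travel [-0.05 -0.1   8.84] twist [-0.03 -0.06  0.13]
```

Emit:
move_arm(commands=[{"hand": 4.0, "travel": [0, 0, 3.0], "twist": [0, 0, 0]}, {"hand": 4.0, "travel": [0, 0, 3.0], "twist": [0, 0, 0]}, {"hand": 4.0, "travel": [0, 0, 1.6], "twist": [0, 0, 0]}, {"hand": 4.0, "travel": [0, 0, 0.8], "twist": [0, 0, 0]}, {"hand": 4.0, "travel": [0, 0, 0.4], "twist": [0, 0, 0]}])

```text
time: 12.67
position: [0.4468, -0.2494, 0.0959]
tool_rot: [0.649, 0.761, 0.0, -0.001]
ft_force: [0.3, 0.1, -2.8]
grip_width: 0.0496
grip_force: 20.0
```

Emit:
move_arm(commands=[{"hand": 4.0, "travel": [0, 0, 0], "twist": [0, 0, 0]}, {"hand": 4.0, "travel": [0, 0, 0.1], "twist": [0, 0, 0]}, {"hand": 4.0, "travel": [0, 0, 0], "twist": [0, 0, 0]}, {"hand": 4.0, "travel": [0, 0, 0], "twist": [0, 0, 0]}, {"hand": 4.0, "travel": [0, 0, 0], "twist": [0, 0, 0]}])

```text
time: 13.08
position: [0.4474, -0.2511, 0.097]
tool_rot: [0.65, 0.76, -0.0, 0.001]
ft_force: [0.5, 0.1, -1.8]
grip_width: 0.0489
grip_force: 20.0
```

Emit:
move_arm(commands=[{"hand": 4.0, "travel": [0, 0, 0.1], "twist": [0, 0, 0]}, {"hand": 4.0, "travel": [0, 0, 0], "twist": [0, 0, 0]}, {"hand": 4.0, "travel": [0, 0, 0], "twist": [0, 0, 0]}, {"hand": 4.0, "travel": [0, 0, 0], "twist": [0, 0, 0]}])

```text
time: 13.42
position: [0.4469, -0.2508, 0.0952]
tool_rot: [0.65, 0.76, -0.0, 0.0]
ft_force: [-0.4, -0.3, -2.6]
grip_width: 0.0494
grip_force: 20.0
```

Emit:
move_arm(commands=[{"hand": 4.0, "travel": [0, 0, 0.1], "twist": [0, 0, 0]}, {"hand": 4.0, "travel": [0, 0, 0.05], "twist": [0, 0, 0]}, {"hand": 4.0, "travel": [0, 0, 0], "twist": [0, 0, 0]}, {"hand": 4.0, "travel": [0, 0, 0], "twist": [0, 0, 0]}, {"hand": 4.0, "travel": [0, 0, 0], "twist": [0, 0, 0]}])

```text
time: 13.83
position: [0.447, -0.2509, 0.094]
tool_rot: [0.65, 0.76, -0.0, 0.0]
ft_force: [-1.5, 0.9, 4.5]
grip_width: 0.0491
grip_force: 20.0
```

```bash
python3 -c "
from geo import *
state();plan(.606,-.022,.19,8.9,12,(.447,-.2508,.19,8.9))"
```

```text
t 13.83 p [ 0.447  -0.2509  0.094 ] yaw 8.97 zt [ 0. -0. -1.] w 0.0491 gf 20.0 f [-1.5  0.9  4.5] q [-0.73  0.6   1.83 -0.    0.7  -0.89]
12 rows travel [ 1.68  1.6  -0.  ] twist [0. 0. 0.]
```

Emit:
move_arm(commands=[{"hand": 8.7, "travel": [0, 0, 0], "twist": [0, 0, 0]}, {"hand": 8.7, "travel": [0, 0, 0], "twist": [0, 0, 0]}, {"hand": 8.7, "travel": [0, 0, 0], "twist": [0, 0, 0]}, {"hand": 8.7, "travel": [0, 0, 0], "twist": [0, 0, 0]}, {"hand": 8.7, "travel": [0, 0, 0], "twist": [0, 0, 0]}])

```text
time: 14.25
position: [0.4469, -0.2507, 0.0934]
tool_rot: [0.65, 0.76, 0.0, -0.0]
ft_force: [-0.2, 0.2, 0.2]
grip_width: 0.0748
grip_force: 0.0
```

Emit:
move_arm(commands=[{"hand": 8.7, "travel": [0, 0, -1.0], "twist": [0, 0, 0]}, {"hand": 8.7, "travel": [0, 0, -3.0], "twist": [0, 0, 0]}, {"hand": 8.7, "travel": [0, 0, -3.5], "twist": [0, 0, 0]}, {"hand": 8.7, "travel": [0, 0, -2.5], "twist": [0, 0, 0]}, {"hand": 6.5, "travel": [1.26, 1.2, 0], "twist": [0, 0, 0]}])

```text
time: 14.67
position: [0.4591, -0.2403, 0.1994]
tool_rot: [0.651, 0.759, -0.001, 0.006]
ft_force: [0.8, -0.6, -0.4]
grip_width: 0.0844
grip_force: 0.0
```

Emit:
move_arm(commands=[{"hand": 6.5, "travel": [2.52, 2.4, 0], "twist": [0, 0, 0]}, {"hand": 6.5, "travel": [2.52, 2.4, 0], "twist": [0, 0, 0]}, {"hand": 6.5, "travel": [2.52, 2.4, 0], "twist": [0, 0, 0]}, {"hand": 6.5, "travel": [2.52, 2.4, 0], "twist": [0, 0, 0]}, {"hand": 6.5, "travel": [2.52, 2.4, 0], "twist": [0, 0, 0]}])

```text
time: 15.08
position: [0.5564, -0.0918, 0.1944]
tool_rot: [0.65, 0.76, 0.0, 0.0]
ft_force: [0.6, -1.1, 0.3]
grip_width: 0.0658
grip_force: 0.0
```

Emit:
move_arm(commands=[{"hand": 6.5, "travel": [2.52, 2.4, 0], "twist": [0, 0, 0]}, {"hand": 6.5, "travel": [2.52, 2.4, 0], "twist": [0, 0, 0]}, {"hand": 6.5, "travel": [1.4, 1.3, 0], "twist": [0, 0, 0]}, {"hand": 6.5, "travel": [0, 0, 0], "twist": [0, 0, 0]}, {"hand": 6.5, "travel": [0, 0, 0], "twist": [0, 0, 0]}])

```text
time: 15.5
position: [0.606, -0.0192, 0.1939]
tool_rot: [0.649, 0.761, -0.0, 0.0]
ft_force: [0.1, -0.1, -0.8]
grip_width: 0.0648
grip_force: 0.0
```

Emit:
move_arm(commands=[{"hand": 6.5, "travel": [0, 0, 0], "twist": [0, 0, 0]}, {"hand": 6.5, "travel": [0, 0, 0], "twist": [0, 0, 0]}, {"hand": 6.5, "travel": [0, 0, 0], "twist": [0, 0, 0]}])

```text
time: 15.75
position: [0.6053, -0.0214, 0.1937]
tool_rot: [0.65, 0.76, -0.0, -0.0]
ft_force: [-0.2, -0.2, 0.5]
grip_width: 0.0651
grip_force: 0.0
```

```bash
python3 -c "
from geo import *
from look import *
state();snap('wrist','w4');a=cv2.imread('pics/w4.png')
cv2.imwrite('pics/w4b.png',cv2.resize(a,None,fx=1.5,fy=1.5,interpolation=cv2.INTER_CUBIC))
plan(.6065,-.022,.041,8.9,4)"
```

```text
t 15.75 p [ 0.6053 -0.0214  0.1937] yaw 8.86 zt [-0.001 -0.    -1.   ] w 0.0651 gf 0.0 f [-0.2 -0.2  0.5] q [-0.22  0.55  1.53 -0.    1.07 -0.37]
4 rows travel [-0.02  0.03  3.82] twist [-0.01  0.   -0.01]
```

View pics/w4b.png

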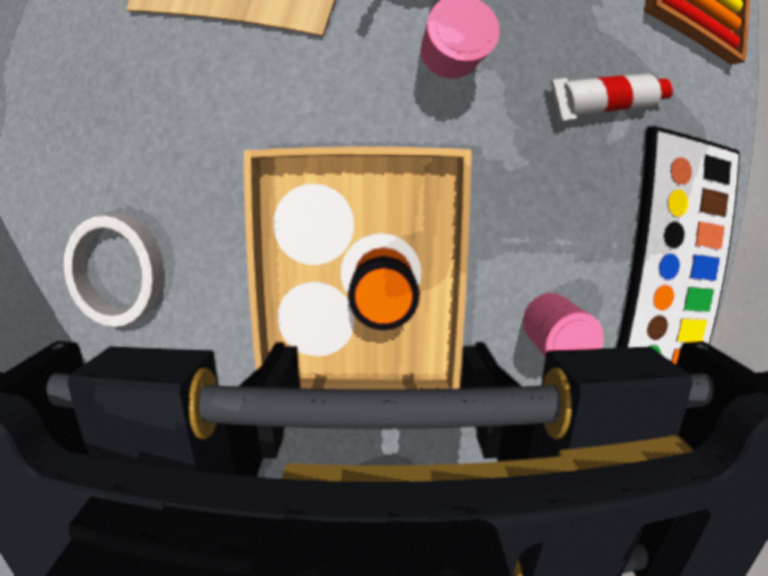

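The caddy is now empty except for the orange jar, whose dot is at (384,294). The front discs are at (313,224) and (316,319), in 1.5x pixels.

```bash
python3 -c "
from geo import *
np.set_printoptions(precision=4,suppress=True)
W=lambda x,y:('w4',(x+.5)/1.5-.5,(y+.5)/1.5-.5)
L=atz(*W(313,224),.005);Rr=atz(*W(316,319),.005)
print('L',L,'R',Rr,'amber',atz(*W(384,294),.066),tri(W(384,294),('w2',303.83,157.17)))
yv=(L-Rr)[:2];d=np.linalg.norm(yv);yv/=d;xv=np.array([yv[1],-yv[0]]);print(d,np.degrees(np.arctan2(xv[1],xv[0])),'back',(L+Rr)[:2]/2+.052*xv,'centre',(L+Rr)[:2]/2+.034*xv)"
```

```text
L [0.5487 0.0094 0.005 ] R [ 0.5602 -0.0655  0.005 ] amber [ 0.6075 -0.0209  0.066 ] (array([ 0.6081, -0.0232,  0.0574]), np.float64(0.0001157013277842295))
0.07573521986989314 8.715238012863674 back [ 0.6059 -0.0202] centre [ 0.5881 -0.0229]
```

Emit:
move_arm(commands=[{"hand": 6.5, "travel": [0, 0.14, 2.0], "twist": [0, 0, 0]}, {"hand": 6.5, "travel": [0, 0, 4.0], "twist": [0, 0, 0]}, {"hand": 6.5, "travel": [0, 0, 3.0], "twist": [0, 0, 0]}, {"hand": 6.5, "travel": [0, 0, 0], "twist": [0, 0, 0]}, {"hand": 6.5, "travel": [0, 0, 0], "twist": [0, 0, 0]}])

```text
time: 16.22
position: [0.6059, -0.0204, 0.1023]
tool_rot: [0.65, 0.76, -0.001, -0.002]
ft_force: [-0.1, 0.1, 0.5]
grip_width: 0.0653
grip_force: 0.0
```

Emit:
move_arm(commands=[{"hand": 6.5, "travel": [0, 0, 2.0], "twist": [0, 0, 0]}, {"hand": 6.5, "travel": [0, 0, 2.0], "twist": [0, 0, 0]}, {"hand": 6.5, "travel": [0, 0, 1.4], "twist": [0, 0, 0]}, {"hand": 6.5, "travel": [0, 0, 0.8], "twist": [0, 0, 0]}, {"hand": 6.5, "travel": [0, 0, 0], "twist": [0, 0, 0]}])

```text
time: 16.63
position: [0.6077, -0.0203, 0.042]
tool_rot: [0.65, 0.76, 0.0, 0.0]
ft_force: [0.2, 0.2, 0.9]
grip_width: 0.0649
grip_force: 0.0
```

Emit:
move_arm(commands=[{"hand": 6.5, "travel": [0, 0, 0], "twist": [0, 0, 0]}, {"hand": 6.5, "travel": [0, 0, 0], "twist": [0, 0, 0]}, {"hand": 6.5, "travel": [0, 0, 0], "twist": [0, 0, 0]}])

```text
time: 16.88
position: [0.6085, -0.0202, 0.0432]
tool_rot: [0.65, 0.76, 0.001, 0.001]
ft_force: [-0.1, -0.3, -0.2]
grip_width: 0.0652
grip_force: 0.0
```

Emit:
move_arm(commands=[{"hand": 3.8, "travel": [0, 0, 0], "twist": [0, 0, 0]}, {"hand": 3.8, "travel": [0, 0, 0], "twist": [0, 0, 0]}, {"hand": 3.8, "travel": [0, 0, 0], "twist": [0, 0, 0]}, {"hand": 3.8, "travel": [0, 0, 0], "twist": [0, 0, 0]}, {"hand": 3.8, "travel": [0, 0, 0], "twist": [0, 0, 0]}], force=15)

```text
time: 17.3
position: [0.6074, -0.0199, 0.0418]
tool_rot: [0.65, 0.76, 0.0, 0.0]
ft_force: [0.3, 0.7, 1.3]
grip_width: 0.0456
grip_force: 15.0
```

```bash
python3 -c "
from geo import *
state();plan(.4465,.2292,.141,30,10,(.607,-.0213,.141,8.9))"
```

```text
t 17.3 p [ 0.6074 -0.0199  0.0418] yaw 8.96 zt [ 0. -0. -1.] w 0.0456 gf 15.0 f [0.3 0.7 1.3] q [-0.22  0.77  1.61 -0.    0.76 -0.37]
10 rows travel [ 2.9  -0.74 -0.  ] twist [ 0.    0.   -2.11]
```

```bash
python3 -c "
from geo import *
plan(.4462,.2298,.151,70,12,(.6074,-.0199,.151,8.9))"
```

```text
12 rows travel [ 2.59  0.18 -0.  ] twist [ 0.    0.   -5.09]
```

Emit:
move_arm(commands=[{"hand": 3.8, "travel": [0, 0, -1.5], "twist": [0, 0, 0]}, {"hand": 3.8, "travel": [0, 0, -3], "twist": [0, 0, 0]}, {"hand": 3.8, "travel": [0, 0, -4], "twist": [0, 0, 0]}, {"hand": 3.8, "travel": [0, 0, -2.4], "twist": [0, 0, 0]}, {"hand": 3.8, "travel": [2.59, 0.18, 0], "twist": [0, 0, -5.09]}])

```text
time: 17.72
position: [0.6103, 0.0017, 0.1564]
tool_rot: [0.616, 0.788, 0.002, 0.007]
ft_force: [1.1, 0.4, -0.4]
grip_width: 0.0453
grip_force: 15.0
```

Emit:
move_arm(commands=[{"hand": 3.8, "travel": [2.59, 0.18, 0], "twist": [0, 0, -5.09]}, {"hand": 3.8, "travel": [2.59, 0.18, 0], "twist": [0, 0, -5.09]}, {"hand": 3.8, "travel": [2.59, 0.18, 0], "twist": [0, 0, -5.09]}, {"hand": 3.8, "travel": [2.59, 0.18, 0], "twist": [0, 0, -5.09]}, {"hand": 3.8, "travel": [2.59, 0.18, 0], "twist": [0, 0, -5.09]}])

```text
time: 18.13
position: [0.56, 0.1279, 0.1502]
tool_rot: [0.425, 0.905, -0.0, -0.0]
ft_force: [0.4, 0.5, -1.2]
grip_width: 0.0452
grip_force: 15.0
```

Emit:
move_arm(commands=[{"hand": 3.8, "travel": [2.59, 0.18, 0], "twist": [0, 0, -5.09]}, {"hand": 3.8, "travel": [2.59, 0.18, 0], "twist": [0, 0, -5.09]}, {"hand": 3.8, "travel": [2.59, 0.18, 0], "twist": [0, 0, -5.09]}, {"hand": 3.8, "travel": [2.59, 0.18, 0], "twist": [0, 0, -5.09]}, {"hand": 3.8, "travel": [2.59, 0.18, 0], "twist": [0, 0, -5.09]}])

```text
time: 18.55
position: [0.4674, 0.2177, 0.1503]
tool_rot: [0.215, 0.977, 0.0, -0.0]
ft_force: [-0.1, 0.4, -1.9]
grip_width: 0.0454
grip_force: 15.0
```

Emit:
move_arm(commands=[{"hand": 3.8, "travel": [2.59, 0.18, 0], "twist": [0, 0, -5.09]}, {"hand": 3.8, "travel": [0, 0, 0], "twist": [0, 0, 0]}, {"hand": 3.8, "travel": [0, 0, 0], "twist": [0, 0, 0]}, {"hand": 3.8, "travel": [0, 0, 0], "twist": [0, 0, 0]}, {"hand": 3.8, "travel": [0, 0, 0], "twist": [0, 0, 0]}])

```text
time: 18.97
position: [0.4471, 0.229, 0.1507]
tool_rot: [0.174, 0.985, 0.0, 0.001]
ft_force: [0.5, 1.2, -1.6]
grip_width: 0.0456
grip_force: 15.0
```

```bash
python3 -c "
from geo import *
from look import *
state();snap('wrist','w5');state();plan(.4462,.2293,.049,70,1)
a=cv2.imread('pics/w5.png');cv2.imwrite('pics/w5b.png',cv2.resize(a,None,fx=1.5,fy=1.5,interpolation=cv2.INTER_CUBIC))"
```

```text
t 18.97 p [0.4471 0.229  0.1507] yaw 69.97 zt [ 0.002  0.    -1.   ] w 0.0456 gf 15.0 f [ 0.5  1.2 -1.6] q [ 0.25  0.49  1.82 -0.    0.82 -0.97]
t 19.02 p [0.447  0.2289 0.1507] yaw 69.95 zt [ 0.001  0.    -1.   ] w 0.0456 gf 15.0 f [ 0.3 -0.4 -1.7] q [ 0.25  0.49  1.82 -0.    0.82 -0.97]
1 rows travel [ 0.1   0.   10.17] twist [ 0.04  0.07 -0.05]
```

View pics/w5b.png

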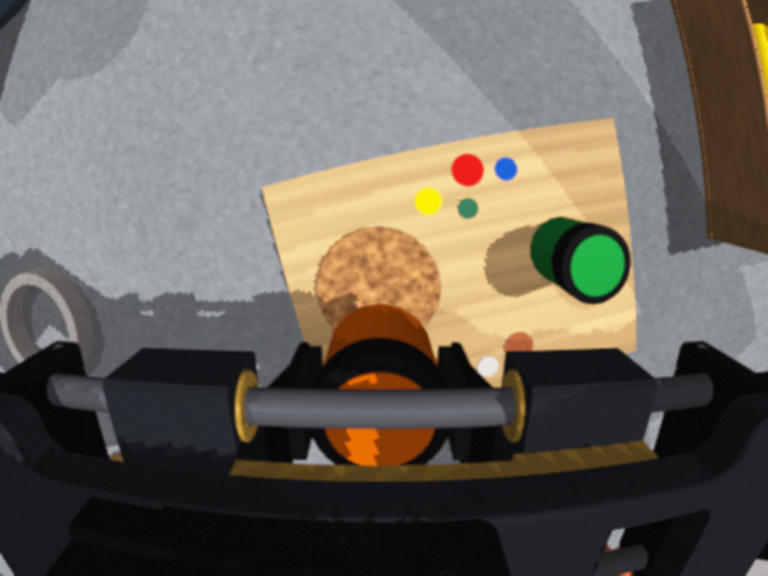

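The coaster is centred at about (378,287) and the held jar at about (381,410). The green jar's dot is at (598,266).

```bash
python3 -c "
from geo import *
np.set_printoptions(precision=4,suppress=True)
W=lambda x,y:('w5',(x+.5)/1.5-.5,(y+.5)/1.5-.5)
for p in [(315,285),(440,285),(377,226)]:print(atz(*W(*p),.011))
w1=lambda x,y:('w1',(x+.5)/1.5-.5,(y+.5)/1.5-.5)
for p in [(256,297),(349,297),(302,253),(302,343)]:print(atz(*w1(*p),.011))
print(tri(W(377.5,287),w1(302,298)),tri(W(598,266),w1(410,198)),atz(*W(598,266),.067))"
```

```text
[0.4289 0.1894 0.011 ]
[0.4575 0.2677 0.011 ]
[0.4063 0.2418 0.011 ]
[0.4125 0.2041 0.011 ]
[0.4793 0.2566 0.011 ]
[0.4228 0.2628 0.011 ]
[0.4715 0.1946 0.011 ]
(array([0.4467, 0.2272, 0.0025]), np.float64(0.0002536792753921563)) (array([0.4627, 0.357 , 0.0661]), np.float64(0.00026084357897936534)) [0.4626 0.3565 0.067 ]
```

Emit:
move_arm(commands=[{"hand": 3.8, "travel": [0.16, -0.06, 2.5], "twist": [0, 0, 0]}, {"hand": 3.8, "travel": [0, 0, 3.5], "twist": [0, 0, 0]}, {"hand": 3.8, "travel": [0, 0, 2.4], "twist": [0, 0, 0]}, {"hand": 3.8, "travel": [0, 0, 1.0], "twist": [0, 0, 0]}, {"hand": 3.8, "travel": [0, 0, 0.5], "twist": [0, 0, 0]}])

```text
time: 19.43
position: [0.4438, 0.2286, 0.0499]
tool_rot: [0.174, 0.985, -0.001, -0.001]
ft_force: [-0.8, 0.9, -0.7]
grip_width: 0.0455
grip_force: 15.0
```

Emit:
move_arm(commands=[{"hand": 3.8, "travel": [0, 0, 0.2], "twist": [0, 0, 0]}, {"hand": 3.8, "travel": [0, 0, 0], "twist": [0, 0, 0]}, {"hand": 3.8, "travel": [0, 0, 0], "twist": [0, 0, 0]}, {"hand": 3.8, "travel": [0, 0, 0], "twist": [0, 0, 0]}, {"hand": 3.8, "travel": [0, 0, 0], "twist": [0, 0, 0]}])

```text
time: 19.85
position: [0.4446, 0.2295, 0.0507]
tool_rot: [0.173, 0.985, 0.0, 0.001]
ft_force: [0.3, 0.2, -1.5]
grip_width: 0.0454
grip_force: 15.0
```

```bash
python3 -c "
from geo import *
state()"
```

```text
t 19.85 p [0.4446 0.2295 0.0507] yaw 70.04 zt [ 0.002  0.001 -1.   ] w 0.0454 gf 15.0 f [ 0.3  0.2 -1.5] q [ 0.25  0.68  1.89 -0.    0.58 -0.97]
```

Emit:
move_arm(commands=[{"hand": 3.8, "travel": [-0.07, -0.04, 0.15], "twist": [0, 0, 0]}, {"hand": 3.8, "travel": [0, 0, 0], "twist": [0, 0, 0]}, {"hand": 3.8, "travel": [0, 0, 0], "twist": [0, 0, 0]}, {"hand": 3.8, "travel": [0, 0, 0], "twist": [0, 0, 0]}, {"hand": 3.8, "travel": [0, 0, 0], "twist": [0, 0, 0]}])

```text
time: 20.27
position: [0.4444, 0.2287, 0.0481]
tool_rot: [0.173, 0.985, -0.0, -0.0]
ft_force: [-0.0, -1.1, -1.1]
grip_width: 0.0453
grip_force: 15.0
```

Emit:
move_arm(commands=[{"hand": 3.8, "travel": [0, 0, 0.1], "twist": [0, 0, 0]}, {"hand": 3.8, "travel": [0, 0, 0], "twist": [0, 0, 0]}, {"hand": 3.8, "travel": [0, 0, 0], "twist": [0, 0, 0]}, {"hand": 3.8, "travel": [0, 0, 0], "twist": [0, 0, 0]}])

```text
time: 20.6
position: [0.4445, 0.2287, 0.0477]
tool_rot: [0.173, 0.985, 0.0, 0.0]
ft_force: [-1.0, -0.6, 6.0]
grip_width: 0.0457
grip_force: 15.0
```

Emit:
move_arm(commands=[{"hand": 7.0, "travel": [0, 0, 0], "twist": [0, 0, 0]}, {"hand": 7.0, "travel": [0, 0, 0], "twist": [0, 0, 0]}, {"hand": 7.0, "travel": [0, 0, 0], "twist": [0, 0, 0]}, {"hand": 7.0, "travel": [0, 0, 0], "twist": [0, 0, 0]}, {"hand": 7.0, "travel": [0, 0, 0], "twist": [0, 0, 0]}])

```text
time: 21.02
position: [0.4444, 0.2287, 0.047]
tool_rot: [0.173, 0.985, -0.0, -0.0]
ft_force: [0.3, -0.2, 1.0]
grip_width: 0.0677
grip_force: 0.0
```

Emit:
move_arm(commands=[{"hand": 7.0, "travel": [0, 0, -1.0], "twist": [0, 0, 0]}, {"hand": 7.0, "travel": [0, 0, -3.0], "twist": [0, 0, 0]}, {"hand": 7.0, "travel": [0, 0, -4], "twist": [0, 0, 0]}, {"hand": 7.0, "travel": [0, 0, -2], "twist": [0, 0, 0]}, {"hand": 7.0, "travel": [0.27, 1.27, 0], "twist": [0, 0, 0]}])

```text
time: 21.43
position: [0.4485, 0.2413, 0.1518]
tool_rot: [0.174, 0.985, 0.001, 0.004]
ft_force: [-0.1, -0.1, -0.5]
grip_width: 0.0697
grip_force: 0.0
```

Emit:
move_arm(commands=[{"hand": 7.0, "travel": [0.54, 2.54, 0], "twist": [0, 0, 0]}, {"hand": 7.0, "travel": [0.54, 2.54, 0], "twist": [0, 0, 0]}, {"hand": 7.0, "travel": [0.54, 2.54, 0], "twist": [0, 0, 0]}, {"hand": 7.0, "travel": [0.54, 2.54, 0], "twist": [0, 0, 0]}, {"hand": 7.0, "travel": [0.27, 1.27, 0], "twist": [0, 0, 0]}])

```text
time: 21.85
position: [0.4626, 0.3602, 0.1469]
tool_rot: [0.173, 0.985, 0.001, 0.0]
ft_force: [-0.9, -0.2, 0.7]
grip_width: 0.0697
grip_force: 0.0
```

Emit:
move_arm(commands=[{"hand": 7.0, "travel": [0, 0, 0], "twist": [0, 0, 0]}, {"hand": 7.0, "travel": [0, 0, 0], "twist": [0, 0, 0]}, {"hand": 7.0, "travel": [0, 0, 0], "twist": [0, 0, 0]}, {"hand": 7.0, "travel": [0, 0, 0], "twist": [0, 0, 0]}])

```text
time: 22.18
position: [0.4618, 0.3558, 0.1468]
tool_rot: [0.174, 0.985, -0.001, -0.001]
ft_force: [0.1, 0.3, 0.1]
grip_width: 0.07
grip_force: 0.0
```

```bash
python3 -c "
from geo import *
from look import *
state();snap('wrist','w6');plan(.4625,.3572,.043,70,1)
a=cv2.imread('pics/w6.png');cv2.imwrite('pics/w6b.png',cv2.resize(a,None,fx=1.5,fy=1.5,interpolation=cv2.INTER_CUBIC))"
```

```text
t 22.18 p [0.4618 0.3558 0.1468] yaw 69.97 zt [-0.002 -0.001 -1.   ] w 0.07 gf 0.0 f [0.1 0.3 0.1] q [ 0.46  0.59  1.62 -0.    0.93 -0.76]
1 rows travel [-0.    0.15 10.39] twist [-0.07 -0.05 -0.04]
```

View pics/w6b.png

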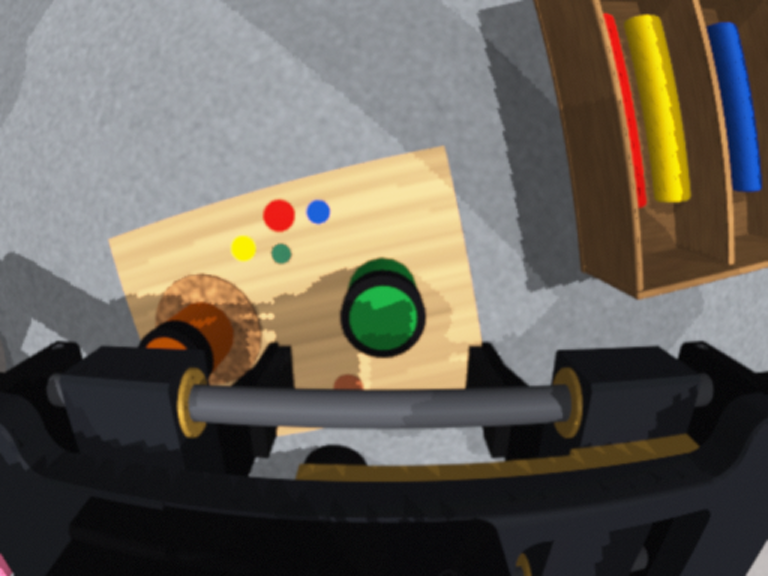

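The orange jar stands centred on the coaster, and green is at (382,314). A wooden crayon box is nearby, with a corner at (638,297), so I'll check its height against the gripper body.

```bash
python3 -c "
from geo import *
np.set_printoptions(precision=4,suppress=True)
W=lambda t,x,y:(t,(x+.5)/1.5-.5,(y+.5)/1.5-.5)
print(tri(W('w6',638,297),W('w1',567,87)),tri(W('w6',580,270),W('w1',535,102)),tri(W('w6',580,270),W('w5',708,237)))
print('green',atz(*W('w6',382,314),.067),tri(W('w6',382,314),W('w5',598,266)))"
```

```text
(array([0.4983, 0.4987, 0.0768]), np.float64(3.7403968911498486e-05)) (array([ 0.5007,  0.5006, -0.0073]), np.float64(0.0017671694514222044)) (array([0.4967, 0.4942, 0.0041]), np.float64(0.00013191054197844284))
green [0.4598 0.3572 0.067 ] (array([0.4615, 0.3569, 0.066 ]), np.float64(0.001354174216684702))
```

Emit:
move_arm(commands=[{"hand": 7.0, "travel": [0.05, 0.11, 2.5], "twist": [0, 0, 0]}, {"hand": 7.0, "travel": [0, 0, 3.5], "twist": [0, 0, 0]}, {"hand": 7.0, "travel": [0, 0, 2.5], "twist": [0, 0, 0]}, {"hand": 7.0, "travel": [0, 0, 1.4], "twist": [0, 0, 0]}, {"hand": 7.0, "travel": [0, 0, 0.5], "twist": [0, 0, 0]}])

```text
time: 22.65
position: [0.4608, 0.3565, 0.0406]
tool_rot: [0.174, 0.985, -0.002, -0.002]
ft_force: [-0.8, 0.0, -0.3]
grip_width: 0.0697
grip_force: 0.0
```

Emit:
move_arm(commands=[{"hand": 7.0, "travel": [0, 0, 0], "twist": [0, 0, 0]}, {"hand": 7.0, "travel": [0, 0, 0], "twist": [0, 0, 0]}, {"hand": 7.0, "travel": [0, 0, 0], "twist": [0, 0, 0]}, {"hand": 7.0, "travel": [0, 0, 0], "twist": [0, 0, 0]}])

```text
time: 22.98
position: [0.4633, 0.3588, 0.0445]
tool_rot: [0.173, 0.985, 0.001, 0.001]
ft_force: [-0.7, 0.5, -0.5]
grip_width: 0.0704
grip_force: 0.0
```

Emit:
move_arm(commands=[{"hand": 3.8, "travel": [0, 0, 0], "twist": [0, 0, 0]}, {"hand": 3.8, "travel": [0, 0, 0], "twist": [0, 0, 0]}, {"hand": 3.8, "travel": [0, 0, 0], "twist": [0, 0, 0]}, {"hand": 3.8, "travel": [0, 0, 0], "twist": [0, 0, 0]}, {"hand": 3.8, "travel": [0, 0, 0], "twist": [0, 0, 0]}])

```text
time: 23.4
position: [0.4623, 0.3585, 0.0433]
tool_rot: [0.173, 0.985, -0.0, 0.0]
ft_force: [-0.5, -0.1, 1.9]
grip_width: 0.0453
grip_force: 15.0
```

Emit:
move_arm(commands=[{"hand": 3.8, "travel": [0, 0, 0], "twist": [0, 0, 0]}, {"hand": 3.8, "travel": [0, 0, 0], "twist": [0, 0, 0]}])

```text
time: 23.57
position: [0.4623, 0.3585, 0.0433]
tool_rot: [0.173, 0.985, -0.0, -0.0]
ft_force: [-0.5, -0.4, 2.3]
grip_width: 0.0454
grip_force: 15.0
```

```bash
python3 -c "
from geo import *
state();plan(.53,.20,.19,40,8,(.461,.357,.19,70));plan(.606,-.0203,.19,8.9,8,(.53,.20,.19,40))"
```

```text
t 23.57 p [0.4623 0.3585 0.0433] yaw 70.04 zt [-0. -0. -1.] w 0.0454 gf 15.0 f [-0.5 -0.4  2.3] q [ 0.47  0.75  1.67 -0.    0.72 -0.75]
8 rows travel [-1.82 -1.19 -0.  ] twist [0.   0.   3.75]
8 rows travel [-2.92 -0.38 -0.  ] twist [0.   0.   3.89]
```

```bash
python3 -c "
from geo import *
plan(.475,.20,.173,40,5,(.4623,.3585,.173,70));plan(.606,-.0203,.173,8.9,8,(.475,.20,.173,40))"
```

```text
5 rows travel [-1.92 -2.58 -0.  ] twist [0. 0. 6.]
8 rows travel [-3.23  0.25 -0.  ] twist [0.   0.   3.89]
```

Emit:
move_arm(commands=[{"hand": 3.8, "travel": [0, 0, -1.5], "twist": [0, 0, 0]}, {"hand": 3.8, "travel": [0, 0, -3.5], "twist": [0, 0, 0]}, {"hand": 3.8, "travel": [0, 0, -4], "twist": [0, 0, 0]}, {"hand": 3.8, "travel": [0, 0, -3], "twist": [0, 0, 0]}, {"hand": 3.8, "travel": [0, 0, -1], "twist": [0, 0, 0]}])

```text
time: 23.98
position: [0.4646, 0.3598, 0.1777]
tool_rot: [0.173, 0.985, 0.003, 0.003]
ft_force: [0.5, 0.2, 0.0]
grip_width: 0.0452
grip_force: 15.0
```

Emit:
move_arm(commands=[{"hand": 3.8, "travel": [-1.92, -2.58, 0], "twist": [0, 0, 6]}, {"hand": 3.8, "travel": [-1.92, -2.58, 0], "twist": [0, 0, 6]}, {"hand": 3.8, "travel": [-1.92, -2.58, 0], "twist": [0, 0, 6]}, {"hand": 3.8, "travel": [-1.92, -2.58, 0], "twist": [0, 0, 6]}, {"hand": 3.8, "travel": [-1.92, -2.58, 0], "twist": [0, 0, 6]}])

```text
time: 24.4
position: [0.4754, 0.1985, 0.1723]
tool_rot: [0.425, 0.905, -0.0, -0.0]
ft_force: [0.7, -0.1, -1.8]
grip_width: 0.0454
grip_force: 15.0
```

Emit:
move_arm(commands=[{"hand": 3.8, "travel": [-3.23, 0.25, 0], "twist": [0, 0, 3.89]}, {"hand": 3.8, "travel": [-3.23, 0.25, 0], "twist": [0, 0, 3.89]}, {"hand": 3.8, "travel": [-3.23, 0.25, 0], "twist": [0, 0, 3.89]}, {"hand": 3.8, "travel": [-3.23, 0.25, 0], "twist": [0, 0, 3.89]}, {"hand": 3.8, "travel": [-3.23, 0.25, 0], "twist": [0, 0, 3.89]}])

```text
time: 24.82
position: [0.5721, 0.0693, 0.172]
tool_rot: [0.571, 0.821, -0.0, -0.001]
ft_force: [0.3, 0.4, -1.3]
grip_width: 0.0454
grip_force: 15.0
```

Emit:
move_arm(commands=[{"hand": 3.8, "travel": [-3.23, 0.25, 0], "twist": [0, 0, 3.89]}, {"hand": 3.8, "travel": [-3.23, 0.25, 0], "twist": [0, 0, 3.89]}, {"hand": 3.8, "travel": [-3.23, 0.25, 0], "twist": [0, 0, 3.89]}, {"hand": 3.8, "travel": [0, 0, 0], "twist": [0, 0, 0]}, {"hand": 3.8, "travel": [0, 0, 0], "twist": [0, 0, 0]}])

```text
time: 25.23
position: [0.6065, -0.0217, 0.1718]
tool_rot: [0.651, 0.759, -0.0, -0.001]
ft_force: [0.3, 0.8, -0.5]
grip_width: 0.0451
grip_force: 15.0
```

Emit:
move_arm(commands=[{"hand": 3.8, "travel": [0, 0, 0], "twist": [0, 0, 0]}, {"hand": 3.8, "travel": [0, 0, 0], "twist": [0, 0, 0]}, {"hand": 3.8, "travel": [0, 0, 0], "twist": [0, 0, 0]}])

```text
time: 25.48
position: [0.6058, -0.0184, 0.1727]
tool_rot: [0.649, 0.761, -0.0, -0.001]
ft_force: [0.1, 0.7, -1.8]
grip_width: 0.0452
grip_force: 15.0
```

```bash
python3 -c "
from geo import *
state();plan(.606,-.0193,.044,8.9,1)"
```

```text
t 25.48 p [ 0.6058 -0.0184  0.1727] yaw 9.03 zt [-0.001  0.    -1.   ] w 0.0452 gf 15.0 f [ 0.1  0.7 -1.8] q [-0.21  0.58  1.54  0.    1.02 -0.37]
1 rows travel [-0.1   0.02 12.87] twist [-0.07 -0.04  0.13]
```

Emit:
move_arm(commands=[{"hand": 3.8, "travel": [-0.24, 0, 2.0], "twist": [0, 0, 0]}, {"hand": 3.8, "travel": [0, 0, 3.5], "twist": [0, 0, 0]}, {"hand": 3.8, "travel": [0, 0, 3.5], "twist": [0, 0, 0]}, {"hand": 3.8, "travel": [0, 0, 2.2], "twist": [0, 0, 0]}, {"hand": 3.8, "travel": [0, 0, 1.0], "twist": [0, 0, 0]}])

```text
time: 25.9
position: [0.6043, -0.0205, 0.0478]
tool_rot: [0.649, 0.761, -0.002, -0.003]
ft_force: [0.0, -0.3, -1.4]
grip_width: 0.045
grip_force: 15.0
```

Emit:
move_arm(commands=[{"hand": 3.8, "travel": [0, 0, 0.4], "twist": [0, 0, 0]}, {"hand": 3.8, "travel": [0, 0, 0], "twist": [0, 0, 0]}, {"hand": 3.8, "travel": [0, 0, 0], "twist": [0, 0, 0]}, {"hand": 3.8, "travel": [0, 0, 0], "twist": [0, 0, 0]}, {"hand": 3.8, "travel": [0, 0, 0], "twist": [0, 0, 0]}])

```text
time: 26.32
position: [0.6082, -0.0224, 0.0488]
tool_rot: [0.65, 0.76, 0.001, 0.001]
ft_force: [0.9, -0.1, -0.6]
grip_width: 0.0452
grip_force: 15.0
```

Emit:
move_arm(commands=[{"hand": 3.8, "travel": [0, 0, 0.1], "twist": [0, 0, 0]}, {"hand": 3.8, "travel": [0, 0, 0], "twist": [0, 0, 0]}, {"hand": 3.8, "travel": [0, 0, 0], "twist": [0, 0, 0]}, {"hand": 3.8, "travel": [0, 0, 0], "twist": [0, 0, 0]}])

```text
time: 26.65
position: [0.6071, -0.0223, 0.0463]
tool_rot: [0.65, 0.76, 0.0, 0.0]
ft_force: [0.9, -0.2, -0.1]
grip_width: 0.0454
grip_force: 15.0
```

Emit:
move_arm(commands=[{"hand": 3.8, "travel": [0.14, -0.07, 0.2], "twist": [0, 0, 0]}, {"hand": 3.8, "travel": [0, 0, 0.1], "twist": [0, 0, 0]}, {"hand": 3.8, "travel": [0, 0, 0], "twist": [0, 0, 0]}, {"hand": 3.8, "travel": [0, 0, 0], "twist": [0, 0, 0]}, {"hand": 3.8, "travel": [0, 0, 0], "twist": [0, 0, 0]}])

```text
time: 27.07
position: [0.6061, -0.021, 0.043]
tool_rot: [0.65, 0.76, -0.0, -0.0]
ft_force: [-0.2, -0.3, -1.1]
grip_width: 0.0453
grip_force: 15.0
```

Emit:
move_arm(commands=[{"hand": 3.8, "travel": [0, 0, 0.1], "twist": [0, 0, 0]}, {"hand": 3.8, "travel": [0, 0, 0], "twist": [0, 0, 0]}, {"hand": 3.8, "travel": [0, 0, 0], "twist": [0, 0, 0]}, {"hand": 3.8, "travel": [0, 0, 0], "twist": [0, 0, 0]}])

```text
time: 27.4
position: [0.6063, -0.021, 0.0423]
tool_rot: [0.65, 0.76, 0.0, 0.0]
ft_force: [-0.0, 0.4, 1.5]
grip_width: 0.0453
grip_force: 15.0
```

Emit:
move_arm(commands=[{"hand": 6.5, "travel": [0, 0, 0], "twist": [0, 0, 0]}, {"hand": 6.5, "travel": [0, 0, 0], "twist": [0, 0, 0]}, {"hand": 6.5, "travel": [0, 0, 0], "twist": [0, 0, 0]}, {"hand": 6.5, "travel": [0, 0, 0], "twist": [0, 0, 0]}, {"hand": 6.5, "travel": [0, 0, 0], "twist": [0, 0, 0]}])

```text
time: 27.82
position: [0.6061, -0.021, 0.0421]
tool_rot: [0.65, 0.76, -0.0, -0.0]
ft_force: [0.0, 0.7, -0.0]
grip_width: 0.0637
grip_force: 0.0
```

Emit:
move_arm(commands=[{"hand": 6.5, "travel": [0, 0, -1.0], "twist": [0, 0, 0]}, {"hand": 6.5, "travel": [0, 0, -3.0], "twist": [0, 0, 0]}, {"hand": 6.5, "travel": [0, 0, -4], "twist": [0, 0, 0]}, {"hand": 8.7, "travel": [0, 0, -4], "twist": [0, 0, 0]}, {"hand": 8.7, "travel": [0, 0, -3], "twist": [0, 0, 0]}])

```text
time: 28.23
position: [0.6069, -0.0211, 0.1959]
tool_rot: [0.65, 0.76, 0.001, 0.002]
ft_force: [1.3, 0.4, -0.1]
grip_width: 0.0723
grip_force: 0.0
```

Emit:
move_arm(commands=[{"hand": 8.7, "travel": [-1.26, -1.2, 0], "twist": [0, 0, 0]}, {"hand": 8.7, "travel": [-2.53, -2.41, 0], "twist": [0, 0, 0]}, {"hand": 8.7, "travel": [-2.53, -2.41, 0], "twist": [0, 0, 0]}, {"hand": 8.7, "travel": [-2.53, -2.41, 0], "twist": [0, 0, 0]}, {"hand": 8.7, "travel": [-2.53, -2.41, 0], "twist": [0, 0, 0]}])

```text
time: 28.65
position: [0.5157, -0.151, 0.1931]
tool_rot: [0.65, 0.76, 0.0, 0.001]
ft_force: [0.4, -0.8, -0.7]
grip_width: 0.0868
grip_force: 0.0
```

Emit:
move_arm(commands=[{"hand": 8.7, "travel": [-2.53, -2.41, 0], "twist": [0, 0, 0]}, {"hand": 8.7, "travel": [-2.53, -2.41, 0], "twist": [0, 0, 0]}, {"hand": 8.7, "travel": [-2.53, -2.41, 0], "twist": [0, 0, 0]}, {"hand": 8.7, "travel": [-1.26, -1.2, 0], "twist": [0, 0, 0]}, {"hand": 8.7, "travel": [0, 0, 0], "twist": [0, 0, 0]}])

```text
time: 29.07
position: [0.4455, -0.2538, 0.1929]
tool_rot: [0.652, 0.758, -0.001, 0.001]
ft_force: [0.1, 0.1, 0.5]
grip_width: 0.087
grip_force: 0.0
```

Emit:
move_arm(commands=[{"hand": 8.7, "travel": [0, 0, 0], "twist": [0, 0, 0]}, {"hand": 8.7, "travel": [0, 0, 0], "twist": [0, 0, 0]}, {"hand": 8.7, "travel": [0, 0, 0], "twist": [0, 0, 0]}, {"hand": 8.7, "travel": [0, 0, 0], "twist": [0, 0, 0]}])

```text
time: 29.4
position: [0.4477, -0.2496, 0.1922]
tool_rot: [0.649, 0.761, 0.0, 0.0]
ft_force: [-0.0, 0.3, -0.2]
grip_width: 0.0869
grip_force: 0.0
```

```bash
python3 -c "
from geo import *
from look import *
state();snap('scene','s1')
a=cv2.imread('pics/s1.png')[100:260,90:450];cv2.imwrite('pics/s1c.png',cv2.resize(a,None,fx=2.2,fy=2.2,interpolation=cv2.INTER_CUBIC))
plan(.447,-.2509,.094,8.9,1)"
```

```text
t 29.4 p [ 0.4477 -0.2496  0.1922] yaw 9.03 zt [ 0.  0. -1.] w 0.0869 gf 0.0 f [-0.   0.3 -0.2] q [-0.73  0.44  1.76  0.    0.94 -0.88]
1 rows travel [-0.11 -0.08  9.82] twist [ 0.   -0.01  0.13]
```

View pics/s1c.png

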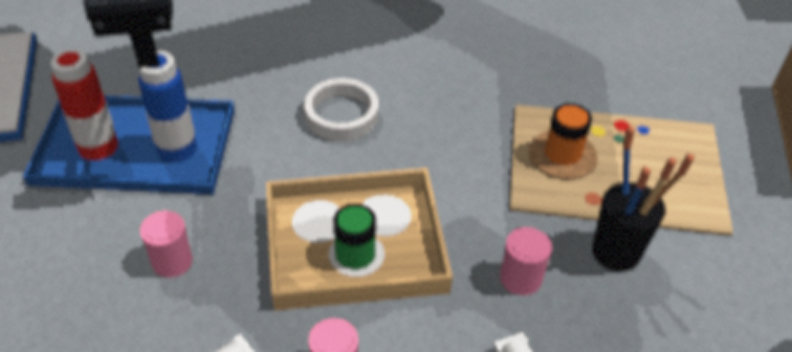

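All good so far: both bottles stand in the tray, orange is on the coaster at (568,140) and green is on the back disc at (355,235). Next I'll pick up blue.

Emit:
move_arm(commands=[{"hand": 8.7, "travel": [-0.1, -0.08, 1.0], "twist": [0, 0, 0]}, {"hand": 8.7, "travel": [0, 0, 3.0], "twist": [0, 0, 0]}, {"hand": 8.7, "travel": [0, 0, 3.0], "twist": [0, 0, 0]}, {"hand": 8.7, "travel": [0, 0, 2.0], "twist": [0, 0, 0]}, {"hand": 8.7, "travel": [0, 0, 0.9], "twist": [0, 0, 0]}])

```text
time: 29.87
position: [0.4451, -0.2501, 0.09]
tool_rot: [0.65, 0.76, 0.0, -0.003]
ft_force: [-1.0, -0.9, 0.4]
grip_width: 0.0873
grip_force: 0.0
```

Emit:
move_arm(commands=[{"hand": 8.7, "travel": [0, 0, 0], "twist": [0, 0, 0]}, {"hand": 8.7, "travel": [0, 0, 0], "twist": [0, 0, 0]}, {"hand": 8.7, "travel": [0, 0, 0], "twist": [0, 0, 0]}, {"hand": 8.7, "travel": [0, 0, 0], "twist": [0, 0, 0]}, {"hand": 8.7, "travel": [0, 0, 0], "twist": [0, 0, 0]}])

```text
time: 30.28
position: [0.4472, -0.2524, 0.0943]
tool_rot: [0.65, 0.76, -0.0, 0.001]
ft_force: [-0.1, 0.3, 0.6]
grip_width: 0.0871
grip_force: 0.0
```

Emit:
move_arm(commands=[{"hand": 4.0, "travel": [0, 0, 0], "twist": [0, 0, 0]}, {"hand": 4.0, "travel": [0, 0, 0], "twist": [0, 0, 0]}, {"hand": 4.0, "travel": [0, 0, 0], "twist": [0, 0, 0]}, {"hand": 4.0, "travel": [0, 0, 0], "twist": [0, 0, 0]}, {"hand": 4.0, "travel": [0, 0, 0], "twist": [0, 0, 0]}], force=20)

```text
time: 30.7
position: [0.4465, -0.2518, 0.0932]
tool_rot: [0.65, 0.76, -0.0, 0.0]
ft_force: [-0.1, 0.7, 0.6]
grip_width: 0.0616
grip_force: 0.0
```

Emit:
move_arm(commands=[{"hand": 4.0, "travel": [0, 0, 0], "twist": [0, 0, 0]}, {"hand": 4.0, "travel": [0, 0, 0], "twist": [0, 0, 0]}, {"hand": 4.0, "travel": [0, 0, 0], "twist": [0, 0, 0]}, {"hand": 4.0, "travel": [0, 0, 0], "twist": [0, 0, 0]}])

```text
time: 31.03
position: [0.4465, -0.2518, 0.0931]
tool_rot: [0.65, 0.76, -0.0, -0.0]
ft_force: [0.4, 0.0, 0.3]
grip_width: 0.0494
grip_force: 20.0
```

```bash
python3 -c "
from geo import *
state();plan(.5486,.0083,.18,8.96,11)"
```

```text
t 31.03 p [ 0.4465 -0.2518  0.0931] yaw 8.92 zt [-0. -0. -1.] w 0.0494 gf 20.0 f [0.4 0.  0.3] q [-0.73  0.61  1.83 -0.    0.7  -0.89]
11 rows travel [ 2.19  1.28 -0.79] twist [-0. -0. -0.]
```

Emit:
move_arm(commands=[{"hand": 4.0, "travel": [0, 0, -1.5], "twist": [0, 0, 0]}, {"hand": 4.0, "travel": [0, 0, -2.5], "twist": [0, 0, 0]}, {"hand": 4.0, "travel": [0, 0, -3], "twist": [0, 0, 0]}, {"hand": 4.0, "travel": [0, 0, -2], "twist": [0, 0, 0]}, {"hand": 4.0, "travel": [1.1, 0.64, 0], "twist": [0, 0, 0]}])

```text
time: 31.45
position: [0.4532, -0.2431, 0.1867]
tool_rot: [0.651, 0.759, -0.0, 0.005]
ft_force: [0.8, -0.3, -1.7]
grip_width: 0.0496
grip_force: 20.0
```

Emit:
move_arm(commands=[{"hand": 4.0, "travel": [2.2, 1.28, 0], "twist": [0, 0, 0]}, {"hand": 4.0, "travel": [2.2, 1.28, 0], "twist": [0, 0, 0]}, {"hand": 4.0, "travel": [2.2, 1.28, 0], "twist": [0, 0, 0]}, {"hand": 4.0, "travel": [2.2, 1.28, 0], "twist": [0, 0, 0]}, {"hand": 4.0, "travel": [2.2, 1.28, 0], "twist": [0, 0, 0]}])

```text
time: 31.87
position: [0.4965, -0.1189, 0.1815]
tool_rot: [0.65, 0.76, -0.0, -0.002]
ft_force: [-0.4, -0.4, -2.6]
grip_width: 0.0496
grip_force: 20.0
```

Emit:
move_arm(commands=[{"hand": 4.0, "travel": [2.2, 1.28, 0], "twist": [0, 0, 0]}, {"hand": 4.0, "travel": [2.2, 1.28, 0], "twist": [0, 0, 0]}, {"hand": 4.0, "travel": [2.2, 1.28, 0], "twist": [0, 0, 0]}, {"hand": 4.0, "travel": [2.2, 1.28, 0], "twist": [0, 0, 0]}, {"hand": 4.0, "travel": [2.2, 1.28, 0], "twist": [0, 0, 0]}])

```text
time: 32.28
position: [0.5424, -0.0004, 0.1813]
tool_rot: [0.65, 0.76, -0.001, -0.002]
ft_force: [-0.1, -1.3, -1.9]
grip_width: 0.0496
grip_force: 20.0
```

Emit:
move_arm(commands=[{"hand": 4.0, "travel": [1.0, 0.64, 0], "twist": [0, 0, 0]}, {"hand": 4.0, "travel": [0, 0, 0], "twist": [0, 0, 0]}, {"hand": 4.0, "travel": [0, 0, 0], "twist": [0, 0, 0]}, {"hand": 4.0, "travel": [0, 0, 0], "twist": [0, 0, 0]}, {"hand": 4.0, "travel": [0, 0, 0], "twist": [0, 0, 0]}])

```text
time: 32.7
position: [0.5476, 0.0072, 0.1827]
tool_rot: [0.65, 0.76, -0.0, -0.0]
ft_force: [-0.0, -0.8, -1.8]
grip_width: 0.0497
grip_force: 20.0
```

```bash
python3 -c "
from geo import *
state();plan(.5487,.0075,.096,8.96,1)"
```

```text
t 32.7 p [0.5476 0.0072 0.1827] yaw 8.85 zt [-0.001 -0.    -1.   ] w 0.0497 gf 20.0 f [-0.  -0.8 -1.8] q [-0.19  0.5   1.68 -0.    0.97 -0.34]
1 rows travel [0.01 0.12 8.67] twist [-0.07 -0.   -0.11]
```

Emit:
move_arm(commands=[{"hand": 4.0, "travel": [0, 0.08, 2.5], "twist": [0, 0, 0]}, {"hand": 4.0, "travel": [0, 0, 3.0], "twist": [0, 0, 0]}, {"hand": 4.0, "travel": [0, 0, 1.7], "twist": [0, 0, 0]}, {"hand": 4.0, "travel": [0, 0, 0.8], "twist": [0, 0, 0]}, {"hand": 4.0, "travel": [0, 0, 0.5], "twist": [0, 0, 0]}])

```text
time: 33.12
position: [0.5482, 0.0074, 0.0969]
tool_rot: [0.651, 0.759, -0.001, -0.001]
ft_force: [0.4, -0.2, -1.4]
grip_width: 0.0496
grip_force: 20.0
```

Emit:
move_arm(commands=[{"hand": 4.0, "travel": [0, 0, 0.1], "twist": [0, 0, 0]}, {"hand": 4.0, "travel": [0, 0, 0], "twist": [0, 0, 0]}, {"hand": 4.0, "travel": [0, 0, 0], "twist": [0, 0, 0]}, {"hand": 4.0, "travel": [0, 0, 0], "twist": [0, 0, 0]}, {"hand": 4.0, "travel": [0, 0, 0], "twist": [0, 0, 0]}])

```text
time: 33.53
position: [0.5496, 0.0081, 0.098]
tool_rot: [0.65, 0.76, 0.0, 0.001]
ft_force: [-0.3, -0.4, -2.4]
grip_width: 0.0495
grip_force: 20.0
```

Emit:
move_arm(commands=[{"hand": 4.0, "travel": [0, 0, 0], "twist": [0, 0, 0]}, {"hand": 4.0, "travel": [0, 0, 0], "twist": [0, 0, 0]}, {"hand": 4.0, "travel": [0, 0, 0], "twist": [0, 0, 0]}])

```text
time: 33.78
position: [0.5491, 0.0083, 0.0973]
tool_rot: [0.65, 0.76, 0.0, 0.0]
ft_force: [-0.3, 0.4, -2.3]
grip_width: 0.0491
grip_force: 20.0
```

```bash
python3 -c "
from geo import *
state();plan(.5487,.0075,.0941,8.96,1)"
```

```text
t 33.78 p [0.5491 0.0083 0.0973] yaw 8.93 zt [ 0. -0. -1.] w 0.0491 gf 20.0 f [-0.3  0.4 -2.3] q [-0.19  0.63  1.74 -0.    0.77 -0.34]
1 rows travel [-0.07 -0.05  0.32] twist [ 0.02  0.01 -0.03]
```

Emit:
move_arm(commands=[{"hand": 4.0, "travel": [-0.07, -0.05, 0.1], "twist": [0, 0, 0]}, {"hand": 4.0, "travel": [0, 0, 0.1], "twist": [0, 0, 0]}, {"hand": 4.0, "travel": [0, 0, 0.05], "twist": [0, 0, 0]}, {"hand": 4.0, "travel": [0, 0, 0], "twist": [0, 0, 0]}, {"hand": 4.0, "travel": [0, 0, 0], "twist": [0, 0, 0]}])

```text
time: 34.2
position: [0.5485, 0.0075, 0.0945]
tool_rot: [0.65, 0.76, -0.0, -0.0]
ft_force: [0.1, 0.0, -0.7]
grip_width: 0.0494
grip_force: 20.0
```

Emit:
move_arm(commands=[{"hand": 4.0, "travel": [0, 0, 0.05], "twist": [0, 0, 0]}, {"hand": 4.0, "travel": [0, 0, 0], "twist": [0, 0, 0]}, {"hand": 4.0, "travel": [0, 0, 0], "twist": [0, 0, 0]}, {"hand": 4.0, "travel": [0, 0, 0], "twist": [0, 0, 0]}])

```text
time: 34.53
position: [0.5486, 0.0074, 0.0941]
tool_rot: [0.65, 0.76, 0.0, 0.0]
ft_force: [0.5, 0.3, -1.2]
grip_width: 0.0494
grip_force: 20.0
```

Emit:
move_arm(commands=[{"hand": 4.0, "travel": [0, 0, 0.05], "twist": [0, 0, 0]}, {"hand": 4.0, "travel": [0, 0, 0], "twist": [0, 0, 0]}, {"hand": 4.0, "travel": [0, 0, 0], "twist": [0, 0, 0]}])

```text
time: 34.78
position: [0.5487, 0.0075, 0.094]
tool_rot: [0.65, 0.76, 0.0, 0.0]
ft_force: [-1.3, 0.5, 3.2]
grip_width: 0.0496
grip_force: 20.0
```

Emit:
move_arm(commands=[{"hand": 8.7, "travel": [0, 0, 0], "twist": [0, 0, 0]}, {"hand": 8.7, "travel": [0, 0, 0], "twist": [0, 0, 0]}, {"hand": 8.7, "travel": [0, 0, 0], "twist": [0, 0, 0]}, {"hand": 8.7, "travel": [0, 0, 0], "twist": [0, 0, 0]}, {"hand": 8.7, "travel": [0, 0, 0], "twist": [0, 0, 0]}])

```text
time: 35.2
position: [0.5486, 0.0074, 0.0935]
tool_rot: [0.65, 0.76, -0.0, -0.0]
ft_force: [-0.1, 0.1, 0.4]
grip_width: 0.075
grip_force: 0.0
```

Emit:
move_arm(commands=[{"hand": 8.7, "travel": [0, 0, -1.0], "twist": [0, 0, 0]}, {"hand": 8.7, "travel": [0, 0, -3.0], "twist": [0, 0, 0]}, {"hand": 8.7, "travel": [0, 0, -3.5], "twist": [0, 0, 0]}, {"hand": 8.7, "travel": [0, 0, -2.5], "twist": [0, 0, 0]}, {"hand": 8.7, "travel": [-1.4, -0.7, 0], "twist": [0, 0, 0]}])

```text
time: 35.62
position: [0.548, -0.0065, 0.1997]
tool_rot: [0.649, 0.761, 0.004, 0.005]
ft_force: [0.1, 0.2, -0.2]
grip_width: 0.0869
grip_force: 0.0
```

Emit:
move_arm(commands=[{"hand": 8.7, "travel": [-3.1, -1.45, 0], "twist": [0, 0, 0]}, {"hand": 8.7, "travel": [-3.1, -1.45, 0], "twist": [0, 0, 0]}, {"hand": 8.7, "travel": [-3.1, -1.45, 0], "twist": [0, 0, 0]}, {"hand": 8.7, "travel": [-3.1, -1.45, 0], "twist": [0, 0, 0]}, {"hand": 8.7, "travel": [-3.1, -1.45, 0], "twist": [0, 0, 0]}])

```text
time: 36.03
position: [0.4957, -0.1731, 0.1945]
tool_rot: [0.65, 0.76, 0.0, 0.0]
ft_force: [1.3, 0.5, 0.2]
grip_width: 0.0873
grip_force: 0.0
```

Emit:
move_arm(commands=[{"hand": 8.7, "travel": [-3.1, -1.45, 0], "twist": [0, 0, 0]}, {"hand": 8.7, "travel": [-3.1, -1.45, 0], "twist": [0, 0, 0]}, {"hand": 8.7, "travel": [-3.1, -1.45, 0], "twist": [0, 0, 0]}, {"hand": 8.7, "travel": [-3.1, -1.45, 0], "twist": [0, 0, 0]}, {"hand": 8.7, "travel": [-3.1, -1.45, 0], "twist": [0, 0, 0]}])

```text
time: 36.45
position: [0.448, -0.3378, 0.1944]
tool_rot: [0.65, 0.76, 0.0, 0.0]
ft_force: [1.2, 0.1, -0.7]
grip_width: 0.0868
grip_force: 0.0
```

Emit:
move_arm(commands=[{"hand": 8.7, "travel": [-1.5, -0.6, 0], "twist": [0, 0, 0]}, {"hand": 8.7, "travel": [0, 0, 0], "twist": [0, 0, 0]}, {"hand": 8.7, "travel": [0, 0, 0], "twist": [0, 0, 0]}, {"hand": 8.7, "travel": [0, 0, 0], "twist": [0, 0, 0]}, {"hand": 8.7, "travel": [0, 0, 0], "twist": [0, 0, 0]}])

```text
time: 36.87
position: [0.4453, -0.3501, 0.1936]
tool_rot: [0.649, 0.76, 0.0, -0.001]
ft_force: [-0.3, 0.0, -0.4]
grip_width: 0.087
grip_force: 0.0
```

```bash
python3 -c "
from geo import *
state();plan(.4452,-.3519,.0935,8.9,1)"
```

```text
t 36.87 p [ 0.4453 -0.3501  0.1936] yaw 9.01 zt [-0.001  0.001 -1.   ] w 0.087 gf 0.0 f [-0.3  0.  -0.4] q [-0.86  0.5   1.62  0.    1.01 -1.02]
1 rows travel [-0.19 -0.03 10.01] twist [-0.02 -0.08  0.11]
```

Emit:
move_arm(commands=[{"hand": 8.7, "travel": [-0.1, -0.03, 1.0], "twist": [0, 0, 0]}, {"hand": 8.7, "travel": [0, 0, 3.0], "twist": [0, 0, 0]}, {"hand": 8.7, "travel": [0, 0, 3.0], "twist": [0, 0, 0]}, {"hand": 8.7, "travel": [0, 0, 2.1], "twist": [0, 0, 0]}, {"hand": 8.7, "travel": [0, 0, 0.9], "twist": [0, 0, 0]}])

```text
time: 37.28
position: [0.4437, -0.3501, 0.0902]
tool_rot: [0.649, 0.76, 0.001, -0.003]
ft_force: [-0.2, -0.1, 0.1]
grip_width: 0.0868
grip_force: 0.0
```

Emit:
move_arm(commands=[{"hand": 8.7, "travel": [0, 0, 0], "twist": [0, 0, 0]}, {"hand": 8.7, "travel": [0, 0, 0], "twist": [0, 0, 0]}, {"hand": 8.7, "travel": [0, 0, 0], "twist": [0, 0, 0]}, {"hand": 8.7, "travel": [0, 0, 0], "twist": [0, 0, 0]}, {"hand": 8.7, "travel": [0, 0, 0], "twist": [0, 0, 0]}])

```text
time: 37.7
position: [0.4456, -0.3536, 0.095]
tool_rot: [0.65, 0.76, -0.0, 0.001]
ft_force: [0.4, 0.7, -0.4]
grip_width: 0.0871
grip_force: 0.0
```

Emit:
move_arm(commands=[{"hand": 4.0, "travel": [0, 0, 0], "twist": [0, 0, 0]}, {"hand": 4.0, "travel": [0, 0, 0], "twist": [0, 0, 0]}, {"hand": 4.0, "travel": [0, 0, 0], "twist": [0, 0, 0]}, {"hand": 4.0, "travel": [0, 0, 0], "twist": [0, 0, 0]}, {"hand": 4.0, "travel": [0, 0, 0], "twist": [0, 0, 0]}], force=20)

```text
time: 38.12
position: [0.4449, -0.353, 0.0937]
tool_rot: [0.65, 0.76, -0.0, 0.0]
ft_force: [0.3, 0.4, 0.1]
grip_width: 0.0619
grip_force: 0.0
```

Emit:
move_arm(commands=[{"hand": 4.0, "travel": [0, 0, 0], "twist": [0, 0, 0]}, {"hand": 4.0, "travel": [0, 0, 0], "twist": [0, 0, 0]}, {"hand": 4.0, "travel": [0, 0, 0], "twist": [0, 0, 0]}, {"hand": 4.0, "travel": [0, 0, 0], "twist": [0, 0, 0]}])

```text
time: 38.45
position: [0.445, -0.353, 0.0935]
tool_rot: [0.65, 0.76, 0.0, 0.0]
ft_force: [-0.2, 0.2, -0.1]
grip_width: 0.049
grip_force: 20.0
```

```bash
python3 -c "
from geo import *
state();plan(.5579,-.0657,.18,8.95,10)"
```

```text
t 38.45 p [ 0.445  -0.353   0.0935] yaw 8.92 zt [ 0. -0. -1.] w 0.049 gf 20.0 f [-0.2  0.2 -0.1] q [-0.87  0.65  1.69  0.    0.79 -1.02]
10 rows travel [ 2.66  1.56 -0.86] twist [ 0.  0. -0.]
```

Emit:
move_arm(commands=[{"hand": 4.0, "travel": [0, 0, -1.5], "twist": [0, 0, 0]}, {"hand": 4.0, "travel": [0, 0, -2.5], "twist": [0, 0, 0]}, {"hand": 4.0, "travel": [0, 0, -3], "twist": [0, 0, 0]}, {"hand": 4.0, "travel": [0, 0, -2], "twist": [0, 0, 0]}, {"hand": 4.0, "travel": [1.25, 0.76, 0], "twist": [0, 0, 0]}])

```text
time: 38.87
position: [0.4523, -0.3436, 0.1876]
tool_rot: [0.651, 0.759, -0.001, 0.005]
ft_force: [1.2, -1.4, -1.8]
grip_width: 0.0493
grip_force: 20.0
```

Emit:
move_arm(commands=[{"hand": 4.0, "travel": [2.65, 1.56, 0], "twist": [0, 0, 0]}, {"hand": 4.0, "travel": [2.65, 1.56, 0], "twist": [0, 0, 0]}, {"hand": 4.0, "travel": [2.65, 1.56, 0], "twist": [0, 0, 0]}, {"hand": 4.0, "travel": [2.65, 1.56, 0], "twist": [0, 0, 0]}, {"hand": 4.0, "travel": [2.65, 1.56, 0], "twist": [0, 0, 0]}])

```text
time: 39.28
position: [0.5062, -0.1934, 0.1818]
tool_rot: [0.65, 0.76, -0.0, -0.002]
ft_force: [0.5, -0.6, -3.6]
grip_width: 0.0494
grip_force: 20.0
```

Emit:
move_arm(commands=[{"hand": 4.0, "travel": [2.65, 1.56, 0], "twist": [0, 0, 0]}, {"hand": 4.0, "travel": [2.65, 1.56, 0], "twist": [0, 0, 0]}, {"hand": 4.0, "travel": [2.65, 1.56, 0], "twist": [0, 0, 0]}, {"hand": 4.0, "travel": [2.65, 1.56, 0], "twist": [0, 0, 0]}, {"hand": 4.0, "travel": [1.3, 0.8, 0], "twist": [0, 0, 0]}])

```text
time: 39.7
position: [0.5573, -0.0632, 0.1817]
tool_rot: [0.649, 0.761, 0.0, -0.002]
ft_force: [0.5, 0.0, -2.2]
grip_width: 0.0493
grip_force: 20.0
```

Emit:
move_arm(commands=[{"hand": 4.0, "travel": [0, 0, 0], "twist": [0, 0, 0]}, {"hand": 4.0, "travel": [0, 0, 0], "twist": [0, 0, 0]}, {"hand": 4.0, "travel": [0, 0, 0], "twist": [0, 0, 0]}, {"hand": 4.0, "travel": [0, 0, 0], "twist": [0, 0, 0]}, {"hand": 4.0, "travel": [0, 0, 0], "twist": [0, 0, 0]}])

```text
time: 40.12
position: [0.5576, -0.0689, 0.1832]
tool_rot: [0.651, 0.759, -0.0, -0.0]
ft_force: [0.3, 0.2, -2.4]
grip_width: 0.049
grip_force: 20.0
```

```bash
python3 -c "
from geo import *
state();plan(.558,-.0668,.0965,8.95,1)"
```

```text
t 40.12 p [ 0.5576 -0.0689  0.1832] yaw 8.83 zt [-0.001  0.    -1.   ] w 0.049 gf 20.0 f [ 0.3  0.2 -2.4] q [-0.32  0.51  1.65 -0.    0.98 -0.48]
1 rows travel [0.2  0.08 8.67] twist [-0.05 -0.01 -0.12]
```

Emit:
move_arm(commands=[{"hand": 4.0, "travel": [0.1, 0.04, 2.5], "twist": [0, 0, 0]}, {"hand": 4.0, "travel": [0, 0, 3.0], "twist": [0, 0, 0]}, {"hand": 4.0, "travel": [0, 0, 1.7], "twist": [0, 0, 0]}, {"hand": 4.0, "travel": [0, 0, 0.8], "twist": [0, 0, 0]}, {"hand": 4.0, "travel": [0, 0, 0.6], "twist": [0, 0, 0]}])

```text
time: 40.53
position: [0.5578, -0.0676, 0.0966]
tool_rot: [0.651, 0.759, -0.0, -0.001]
ft_force: [1.4, -0.3, -2.6]
grip_width: 0.0494
grip_force: 20.0
```

Emit:
move_arm(commands=[{"hand": 4.0, "travel": [0, 0, 0], "twist": [0, 0, 0]}, {"hand": 4.0, "travel": [0, 0, 0], "twist": [0, 0, 0]}, {"hand": 4.0, "travel": [0, 0, 0], "twist": [0, 0, 0]}, {"hand": 4.0, "travel": [0, 0, 0], "twist": [0, 0, 0]}, {"hand": 4.0, "travel": [0, 0, 0], "twist": [0, 0, 0]}])

```text
time: 40.95
position: [0.559, -0.0671, 0.0986]
tool_rot: [0.65, 0.76, 0.0, 0.001]
ft_force: [0.4, -0.3, -2.4]
grip_width: 0.0493
grip_force: 20.0
```

Emit:
move_arm(commands=[{"hand": 4.0, "travel": [0, 0, 0], "twist": [0, 0, 0]}, {"hand": 4.0, "travel": [0, 0, 0], "twist": [0, 0, 0]}, {"hand": 4.0, "travel": [0, 0, 0], "twist": [0, 0, 0]}, {"hand": 4.0, "travel": [0, 0, 0], "twist": [0, 0, 0]}])

```text
time: 41.28
position: [0.5584, -0.0669, 0.0977]
tool_rot: [0.65, 0.76, 0.0, 0.0]
ft_force: [1.1, -0.5, -2.7]
grip_width: 0.0492
grip_force: 20.0
```

```bash
python3 -c "
from geo import *
state();plan(.558,-.0668,.0945,8.95,1)"
```

```text
t 41.28 p [ 0.5584 -0.0669  0.0977] yaw 8.93 zt [ 0. -0. -1.] w 0.0492 gf 20.0 f [ 1.1 -0.5 -2.7] q [-0.32  0.64  1.71 -0.    0.79 -0.47]
1 rows travel [ 0.01 -0.04  0.32] twist [ 0.01  0.   -0.02]
```

Emit:
move_arm(commands=[{"hand": 4.0, "travel": [0.01, -0.04, 0.1], "twist": [0, 0, 0]}, {"hand": 4.0, "travel": [0, 0, 0.1], "twist": [0, 0, 0]}, {"hand": 4.0, "travel": [0, 0, 0.1], "twist": [0, 0, 0]}, {"hand": 4.0, "travel": [0, 0, 0], "twist": [0, 0, 0]}, {"hand": 4.0, "travel": [0, 0, 0], "twist": [0, 0, 0]}])

```text
time: 41.7
position: [0.5579, -0.0669, 0.0946]
tool_rot: [0.65, 0.76, -0.0, -0.0]
ft_force: [-0.4, -0.8, -2.0]
grip_width: 0.0487
grip_force: 20.0
```

Emit:
move_arm(commands=[{"hand": 4.0, "travel": [0, 0, 0.05], "twist": [0, 0, 0]}, {"hand": 4.0, "travel": [0, 0, 0], "twist": [0, 0, 0]}, {"hand": 4.0, "travel": [0, 0, 0], "twist": [0, 0, 0]}, {"hand": 4.0, "travel": [0, 0, 0], "twist": [0, 0, 0]}])

```text
time: 42.03
position: [0.558, -0.0669, 0.0945]
tool_rot: [0.65, 0.76, -0.0, 0.0]
ft_force: [-0.8, 0.1, 3.5]
grip_width: 0.0492
grip_force: 20.0
```

Contact. I'll release, rise clear, move aside and check.

Emit:
move_arm(commands=[{"hand": 8.7, "travel": [0, 0, 0], "twist": [0, 0, 0]}, {"hand": 8.7, "travel": [0, 0, 0], "twist": [0, 0, 0]}, {"hand": 8.7, "travel": [0, 0, 0], "twist": [0, 0, 0]}, {"hand": 8.7, "travel": [0, 0, 0], "twist": [0, 0, 0]}, {"hand": 8.7, "travel": [0, 0, 0], "twist": [0, 0, 0]}])

```text
time: 42.45
position: [0.558, -0.0669, 0.094]
tool_rot: [0.65, 0.76, 0.0, 0.0]
ft_force: [0.0, 0.3, -0.5]
grip_width: 0.0749
grip_force: 0.0
```

Emit:
move_arm(commands=[{"hand": 8.7, "travel": [0, 0, -1.0], "twist": [0, 0, 0]}, {"hand": 8.7, "travel": [0, 0, -3.0], "twist": [0, 0, 0]}, {"hand": 8.7, "travel": [0, 0, -4], "twist": [0, 0, 0]}, {"hand": 8.7, "travel": [0, 0, -4], "twist": [0, 0, 0]}, {"hand": 8.7, "travel": [0, 0, -3], "twist": [0, 0, 0]}])

```text
time: 42.87
position: [0.5587, -0.0671, 0.2479]
tool_rot: [0.65, 0.76, 0.001, 0.002]
ft_force: [1.3, -0.2, -0.0]
grip_width: 0.0867
grip_force: 0.0
```

Emit:
move_arm(commands=[{"hand": 8.7, "travel": [0, -2, -1], "twist": [0, 0, 0]}, {"hand": 8.7, "travel": [0, -2, 0], "twist": [0, 0, 0]}, {"hand": 8.7, "travel": [0, 0, 0], "twist": [0, 0, 0]}, {"hand": 8.7, "travel": [0, 0, 0], "twist": [0, 0, 0]}, {"hand": 8.7, "travel": [0, 0, 0], "twist": [0, 0, 0]}])

```text
time: 43.28
position: [0.519, -0.0732, 0.2545]
tool_rot: [0.65, 0.76, 0.0, 0.001]
ft_force: [0.3, 0.5, 0.8]
grip_width: 0.0871
grip_force: 0.0
```

```bash
python3 -c "
from geo import *
from look import *
state();snap('wrist','w7');snap('scene','s2')
a=cv2.imread('pics/s2.png')[100:290,90:450];b=cv2.imread('pics/w7.png')
a=cv2.resize(a,(512,270));cv2.imwrite('pics/fin.png',cv2.resize(np.vstack([b[:300],a]),None,fx=1.05,fy=1.05))"
```

```text
t 43.28 p [ 0.519  -0.0732  0.2545] yaw 8.9 zt [ 0.001 -0.    -1.   ] w 0.0871 gf 0.0 f [0.3 0.5 0.8] q [-0.35  0.37  1.66  0.    1.11 -0.51]
```

View pics/fin.png

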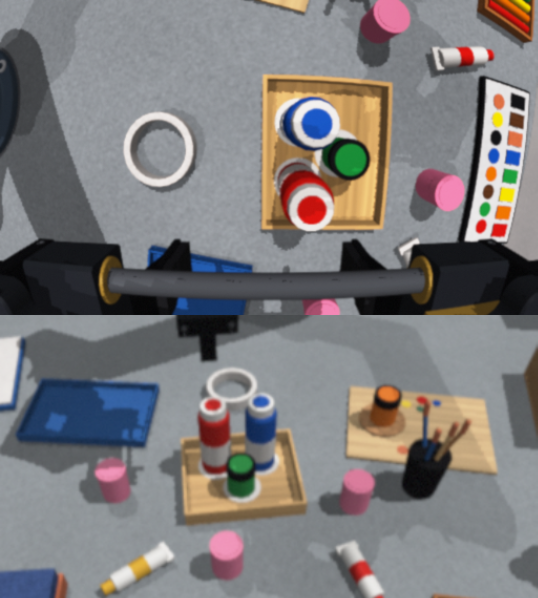

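The red and blue bottles are back on their front discs, with dots at (312,210) and (316,124). Green is on the back disc at (350,158), orange is on the coaster, and the pot and tape haven't moved.

```bash
python3 -c "
from rig import robot
print(robot.hand_in())"
```

```text
the job is handed in; nothing more can be done
None
```

The job is handed in: the final pictures show the orange jar on the coaster, the green jar in the caddy's back place, the red and blue bottles back in their own places, and the brush pot and tape roll not visibly moved. It took about 43 s of the allowed 122 s, and the hand-in gave no verdict.

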